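# Clear the bending jig and seat its form plate

### The job

An offcut is blocking the pocket of the sloped bending jig: take it out and get it into the wooden catch box at the foot of the chute. Then turn the L-shaped form plate to match the pocket and seat it fully home, flat on the pocket floor, and let go. Leave the bocal, the cone and the weight where they stand.

Things in the scene. Friction and masses are not known exactly. Their poses are not given: they have to be found in the camera images.
- jig: Fixed wooden jig on the tiled shelf, footprint about 132 x 180 mm, up to about 95 mm high at its rear. Origin: centre of its underside; x points level from its low front edge to its high rear edge, z up. It carries the sloped pocket board. It may stand on the left or the right of the shelf.
- pocket: Board on the jig, sloping 30 degrees, low edge nearest the robot, with an L-shaped pocket 12 mm deep. Origin: on the pocket floor, centre of its main bar. x up the slope (away from the robot), y level across, z square out of the board. Pocket: main bar x -27.5..27.5, y -62.5..62.5; lug x 27.5..59.5, y 17.5..62.5 mm. Board x -52..84, y -90..90, face at z 12 mm. Fits the plate one way, 2.5 mm play.
- pocket_lug (a point): Point on the pocket floor in the middle of the lug part of the pocket, at x 41, y 40 mm in the pocket's frame.
- plate: Loose L-shaped aluminium plate, 12 mm thick, 0.26 kg, lying flat on the shelf (top 150 mm above the bench), turned any way. Origin: underside, centre of its main bar; z up. Main bar x -25..25, y -60..60; lug x 25..57, y 20..60 mm. A square wooden grip block 32 x 32 mm, sides along x and y, stands on it over the origin from z 12 to 56 mm. Seated, its frame coincides with the pocket's within the play.
- plate_lug (a point): Point on the underside of the plate in the middle of its lug, at x 41, y 40 mm in the plate's frame.
- offcut: Loose wooden block, 30 (x) x 60 (y) x 38 (z) mm, about 50 g, lying in the main bar of the pocket near its low wall, sides in line with the pocket, standing 26 mm out of the pocket's mouth. Origin: centre of the face on the pocket floor; its axes start along those of the pocket.
- chute: Fixed aluminium chute, 130 mm wide inside with side walls about 45 mm high, running down at 42 degrees away from the robot (+x) from the rear edge of the shelf, 100 mm long. Origin: middle of its mouth at the shelf's edge, level with the shelf top; x points away from the robot. What is let go over its upper part slides down by itself into the catch box.
- catch_box: Fixed open wooden box below the chute's lower end, standing on the bench, outside 240 (x) x 240 (y) x 75 (z) mm, walls 10 mm. Origin: centre of its underside, 150 mm below the shelf top.
- bocal: Copper practice bocal lying on the shelf, a bent tube about 225 mm long, about 85 mm wide with its curve, up to 25 mm high. Origin: about its middle, on the shelf. Bystander.
- cone: Grey plastic sizing cone, 48 mm across its foot, 90 mm high, standing. Origin: centre of its foot. Bystander.
- weight: Pewter weight, 52 mm diameter, 60 mm high with its knob, standing. Origin: centre of its foot. Bystander.
Mind the look-alikes: they are no part of the job. What is shaped like the plate but green is not meant. Leave any red look-alike of the offcut alone.

How it is judged:
By the outcome, as a careful person would: the job done as asked, in the order asked, and still so for the second after the job is handed in, with the robot touching nothing.
It also fails if it takes over 58 s, if anything falls off the work surface, if the arm or the gripper's body presses on something with over 40 N, if the wrist force passes 120 N, or if a joint passes its speed limit or range.

### The arm

A 6-joint arm with a two-finger parallel gripper is mounted at the origin on the work surface. World frame = base frame: x ahead of the robot, y to its left, z up, the work surface at z = 0. Lengths are in m, angles in rad, forces in N, time in s.
With the tool pointing down it reaches from about 0.35 to 0.85 m from the base axis. Payload 8.1 kg.
Tool frame: the origin (TCP) lies at the very end of the fingers, on their centre line; the grasp point (between the pads) lies 19 mm behind it (robot.pinch_z is the z of the grasp point in the tool frame, in m); z points along the fingers, y is the direction in which the jaws open and shut (so a half turn about z gives the same grasp; the last joint's range is limited). The gripper opens to 93 mm and grips with 3 to 60 N. Pads are 15 mm wide; open, the fingers measure 128 mm over their backs; the gripper's body (75 mm by 188 mm) begins 65 mm behind the grasp point.
Start: joints at [-1.188, 0.13, 1.488, -0, 1.523, -0.085], TCP at [0.271, -0.536, 0.219] pointing down, gripper open.
Joint ranges: [-2.96, 2.96], [-0.89, 2.26], [0.02, 2.5], [-1.34, 4.48], [0, 2.73], [-2.66, 2.66]. Speed limits (rad/s): [2.39, 2.39, 2.79, 3.14, 3.14, 3.14].

### API

Orientations are given as a rotation vector (axis times angle).
In Python, from plant import robot gives the robot as it stands.
- The arm moves only by the tool drive_tool, never from a script. Its argument "steps" is a list of rows, each an object of numbers: "jaw": the opening, from 0 (shut) to 1 (fully open); "tx", "ty", "tz": the shift along the tool's x, y, z scaled (see below); "turn": the turn about the tool's z scaled (see below). A call has 1 to 12 rows; each row is the pose to reach, as a shift and turn from the pose commanded when the call began, along the tool's axes at that moment, turning the shorter way round; what a row does not reach only later rows make up. The controller multiplies each number of a shift by 0.3 m and each number of a turn by 180 degrees. A row lasts 1/10 s, in which the tool goes at most 50 mm and 8.59 degrees, less where a joint would pass 70% of its speed; a pose out of reach is approached as far as the arm can. A call with a number of a shift or a turn outside -1 to 1 is refused whole. A call with a gripper value outside its range is refused whole. The fingers move at their own pace and stop on an object; "force" is the grip in N (left out, the last holds). Time passes only in rows, so rows that repeat a pose let the fingers close. It gives the time, the measured TCP pose, the force and the opening at its end, in the units of the state.
- robot.read_state(): the state, without advancing time (a new reading comes with each control period).
- robot.read_camera(name): name is "scene" or "top"; returns (picture, depth): 480x640x3 uint8, blue, green, red; 480x640 float32, m along the optical axis (not along the pixel's ray), 0 where there is no reading.
- robot.get_calibration(name): a dict with "fx", "fy", "cx", "cy" (pixels), "k1" (the pictures are not rectified: a ray, as slopes to the right and down, at radius r is drawn at 1 + k1 r^2 times it, then the intrinsics apply), "eye" and "attitude" of the camera in the world. Camera axes: x right, y down, z forward; pixel columns grow to the right and rows downward; lengths in m; the calibration is good to about 2 mm. A picture is of the moment at which its call begins. get_calibration takes no time and is no camera call.
- robot.close_job(): hands the job in, once; it reports no verdict.
The state is a dict: "t": time; "q": joint angles; "dq": joint speeds; "joint_torque": joint torques, N m; "tool_pos": TCP position; "orientation": TCP orientation; "force": force on the tool from outside, world axes, zero at the start; "wrist_torque": the same for the moment, N m; "opening": finger opening in m.
Only numpy, scipy, OpenCV 4.12 (cv2) and the standard library are available. Lean on these libraries where they do the work, as an engineer would, in place of code of your own. Each camera call takes 0.05 s, during which the arm holds its last target.

## Working session

There is one attempt and no reset: what is moved stays moved. The work goes in short steps, Python scripts to look and compute and a tool call to move; the robot and the scene stay as the last step left them, time stands still between calls to the robot, and variables do not carry over. Pictures are saved under pics/ and viewed, and the job is handed in when it is done.

Besides the shell and the picture viewer there is one more tool, called as name(argument=value, ...) on one line, values as JSON. drive_tool: Moves the arm, as the interface text tells. Its arguments: {"type":"object","properties":{"steps":{"type":"array"},"force":{"type":"number"}},"required":["steps"]}

```bash
ls; mkdir -p pics; python3 - <<'E'
from plant import robot
import cv2,numpy as np
s=robot.read_state();print(s['t'],s['tool_pos'],s['orientation'],s['opening'],robot.pinch_z)
for n in('scene','top'):
    p,d=robot.read_camera(n);cv2.imwrite(f'pics/{n}0.png',p);np.save(f'{n}0.npy',d);print(n,robot.get_calibration(n))
E
```

```text
pics
0.0 [ 0.2703497  -0.53501613  0.21760328] [-3.05432692e+00 -7.27727579e-01  4.61622378e-04] 0.09280529692329448 -0.0188
scene {'fx': 448.7349715991248, 'fy': 448.7349715991248, 'cx': 316.11344676165, 'cy': 241.3788272919757, 'k1': 0.025658809900267372, 'eye': array([1.18283886, 0.1806576 , 1.02367952]), 'attitude': array([-1.78820773, -1.94484952,  0.66732306])}
top {'fx': 481.33490761678524, 'fy': 481.33490761678524, 'cx': 308.345478798585, 'cy': 241.19663892653023, 'k1': 0.02254526436973589, 'eye': array([0.36684426, 0.09948471, 1.31194851]), 'attitude': array([-2.17922586,  2.12826903, -0.18062841])}
```

View pics/scene0.png

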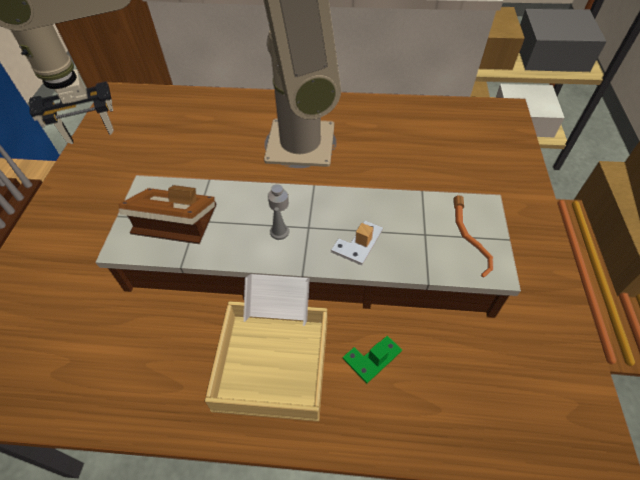

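View pics/top0.png

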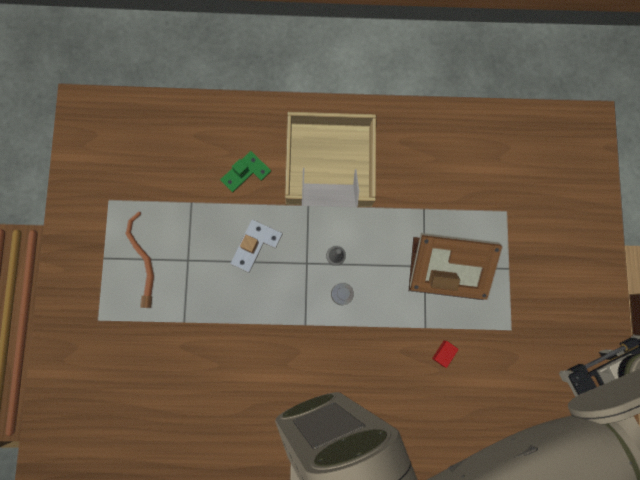

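The top view shows the jig on the right (about 458,265) with the offcut at (445,280). The plate is at (255,245) with its grip block at (248,242). Cone and weight stand at (336,254) and (342,293), the chute at (330,190), and the red and green look-alikes lie off the shelf.

```bash
cat > h.py <<'E'
import numpy as np,cv2
from plant import robot
from scipy.spatial.transform import Rotation as R
def cal(n):
    c=robot.get_calibration(n);K=np.array([[c['fx'],0,c['cx']],[0,c['fy'],c['cy']],[0,0,1]]);return K,np.array([c['k1'],0,0,0,0.]),np.array(c['eye']),R.from_rotvec(c['attitude']).as_matrix()
def rays(n,uv):
    K,D,e,A=cal(n);u=cv2.undistortPoints(np.asarray(uv,float).reshape(-1,1,2),K,D).reshape(-1,2)
    return e,np.c_[u,np.ones(len(u))]@A.T
def onplane(n,uv,z):
    e,r=rays(n,uv);return e+r*((z-e[2])/r[:,2])[:,None]
def onplane_g(n,uv,p0,nn):
    e,r=rays(n,uv);return e+r*(((p0-e)@nn)/(r@nn))[:,None]
def cloud(n,d):
    h,w=d.shape;v,u=np.mgrid[0:h,0:w];e,r=rays(n,np.c_[u.ravel(),v.ravel()])
    P=e+r*d.ravel()[:,None];P[d.ravel()==0]=np.nan;return P.reshape(h,w,3)
E
python3 - <<'E'
from h import *
d=np.load('top0.npy');P=cloud('top',d);np.set_printoptions(precision=4,suppress=True)
img=cv2.imread('pics/top0.png')
for nm,u,v in [('shelf',200,300),('shelf',380,300),('table',100,350),('block',249,242),('plate',245,260),('weight',342,293),('cone',336,254),('off',445,278),('boardTL',418,240),('boardBR',488,294),('floor',465,275),('chute',330,192),('chute low',330,175)]: print(nm,P[v,u])
c=img[205:320,385:520];cv2.imwrite('pics/c1.png',cv2.resize(c,None,fx=5,fy=5,interpolation=cv2.INTER_CUBIC))
c=img[205:285,220:300];cv2.imwrite('pics/c2.png',cv2.resize(c,None,fx=6,fy=6,interpolation=cv2.INTER_CUBIC))
E
```

```text
shelf [0.3917 0.3336 0.1483]
shelf [ 0.4013 -0.0973  0.1492]
table [0.2594 0.6154 0.0035]
block [0.5263 0.2168 0.2048]
plate [0.4885 0.2289 0.1632]
weight [ 0.4134 -0.0002  0.2091]
cone [0.5006 0.016  0.2258]
off [ 0.452  -0.2319  0.2257]
boardTL [ 0.5482 -0.1884  0.1584]
boardBR [ 0.4201 -0.343   0.1885]
floor [ 0.4625 -0.2877  0.1963]
chute [0.6748 0.0247 0.1095]
chute low [0.7498 0.0191 0.0074]
```

View pics/c1.png

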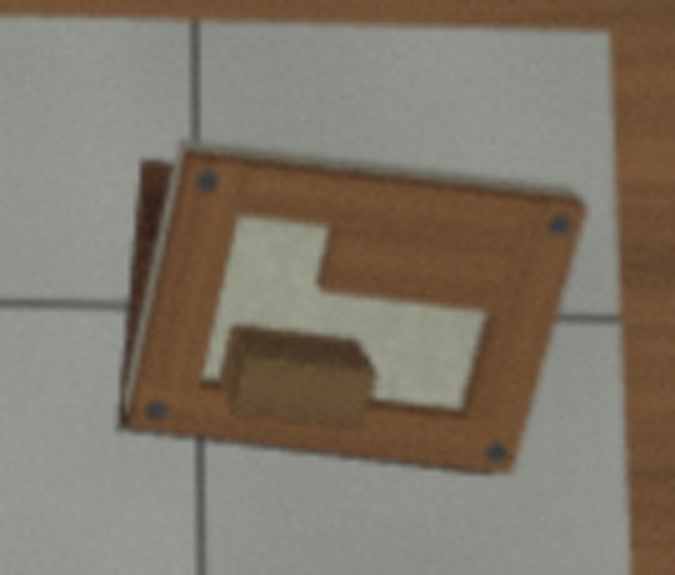

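View pics/c2.png

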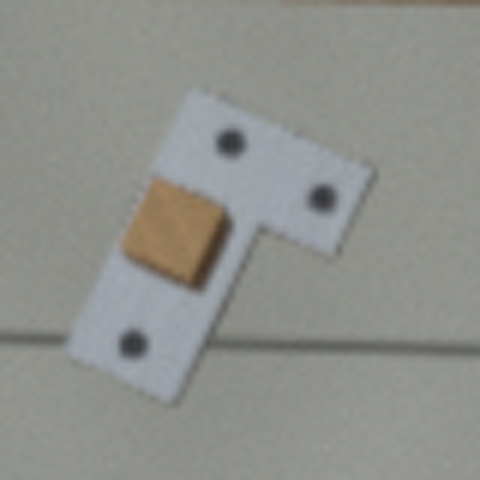

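```bash
cat > m1.py <<'E'
from h import *
np.set_printoptions(precision=4,suppress=True)
d=np.load('top0.npy');P=cloud('top',d);img=cv2.imread('pics/top0.png')
def fit(mod,meas):
    a=mod[:,:2]-mod[:,:2].mean(0);b=meas[:,:2]-meas[:,:2].mean(0)
    th=np.arctan2((a[:,0]*b[:,1]-a[:,1]*b[:,0]).sum(),(a*b).sum())
    c,s=np.cos(th),np.sin(th);M=np.array([[c,-s],[s,c]]);t=meas[:,:2].mean(0)-M@mod[:,:2].mean(0)
    return np.degrees(th),t,(mod[:,:2]@M.T+t-meas[:,:2])
if __name__=='__main__':
    c=np.array([(198,90),(375,172),(337,255),(262,226),(177,403),(67,350)],float)
    uv=(c+.5)/6-.5+[220,205]
    mod=np.array([(-25,60),(57,60),(57,20),(25,20),(25,-60),(-25,-60)])/1000.
    print('plate',*fit(mod,onplane('top',uv,.162)))
    b=np.array([(155,180),(225,207),(192,274),(124,247)],float)
    uv=(b+.5)/6-.5+[220,205];q=onplane('top',uv,.206);print('block',q.mean(0),np.linalg.norm(np.diff(q,axis=0),axis=1))
    # board plane from depth
    c=np.array([(183,152),(585,203),(512,472),(122,430)],float);uv=(c+.5)/5-.5+[385,205]
    mk=np.zeros(d.shape,np.uint8);cv2.fillPoly(mk,[np.round(uv.mean(0)+(uv-uv.mean(0))*.93).astype(np.int32)],1)
    hsv=cv2.cvtColor(img,cv2.COLOR_BGR2HSV);pk=np.array([(190,205),(345,205),(500,300),(475,425),(180,425)],float)/5+[385,205]
    inn=np.zeros_like(mk);cv2.fillPoly(inn,[np.round(pk).astype(np.int32)],1)
    X=P[(mk==1)&(inn==0)];X=X[~np.isnan(X[:,0])]
    for i in range(5):
        m=X.mean(0);n=np.linalg.svd(X-m)[2][2];n*=np.sign(n[2]);r=(X-m)@n;X=X[np.abs(r)<max(.002,2*r.std())]
    print('plane',m,n,len(X),r.std(),'tilt',np.degrees(np.arccos(n[2])),'yaw',np.degrees(np.arctan2(-n[1],-n[0])))
    Q=onplane_g('top',uv,m,n);print(Q);print(np.linalg.norm(Q-np.roll(Q,-1,0),axis=1))
    # with tilt fixed 30 and yaw from edges
    ey=(Q[0]-Q[1])+(Q[3]-Q[2]);yaw=np.arctan2(-ey[0],ey[1]);print('yaw edges',np.degrees(yaw))
    nn=np.array([-.5*np.cos(yaw),-.5*np.sin(yaw),np.cos(np.pi/6)])
    Q=onplane_g('top',uv,m,nn);print(Q,np.linalg.norm(Q-np.roll(Q,-1,0),axis=1))
    ex=np.array([np.cos(yaw)*np.cos(np.pi/6),np.sin(yaw)*np.cos(np.pi/6),.5]);ey=np.array([-np.sin(yaw),np.cos(yaw),0])
    C=Q.mean(0);o=C-.016*ex-.012*nn;print('pocket origin',o)
    np.savez('pk.npz',o=o,ex=ex,ey=ey,n=nn)
    for nm,pt in(('floor light',(465,275)),('floor2',(440,258))):
        p=P[pt[1],pt[0]]-o;print(nm,p@ex,p@ey,p@nn)
    # offcut top
    t=np.array([(245,362),(374,378),(366,428),(235,412)],float);uv=(t+.5)/5-.5+[385,205]
    q=onplane_g('top',uv,o+.038*nn,nn)-o;print('offcut top corners', np.c_[q@ex,q@ey])
    # scene cross-check
    ps=[o+.084*ex+.09*ey+.012*nn,o+.084*ex-.09*ey+.012*nn,o-.052*ex+.09*ey+.012*nn]
    K,D,e,A=cal('scene');print(cv2.projectPoints(np.array(ps),cv2.Rodrigues(A.T)[0],-A.T@e,K,D)[0].reshape(-1,2))
    s=robot.read_state();print(R.from_rotvec(s['orientation']).as_matrix())
E
python3 m1.py; python3 -c "
import cv2
i=cv2.imread('pics/scene0.png')
cv2.imwrite('pics/c3.png',cv2.resize(i[170:250,110:240],None,fx=6,fy=6,interpolation=2))
cv2.imwrite('pics/c4.png',cv2.resize(i[210:275,320:400],None,fx=8,fy=8,interpolation=2))"
```

```text
plate -113.64746172161874 [0.5247 0.217 ] [[ 0.0022  0.001 ]
 [ 0.001  -0.0016]
 [-0.0015  0.0002]
 [ 0.0003 -0.0009]
 [-0.001   0.    ]
 [-0.001   0.0013]]
block [0.5251 0.2175 0.206 ] [0.0291 0.0289 0.0283]
plane [ 0.4859 -0.2735  0.2201] [-0.4975  0.0467  0.8662] 1313 0.0014729452902264048 tilt 29.980583847427518 yaw -5.35961307872022
[[ 0.5455 -0.1731  0.2489]
 [ 0.5271 -0.3538  0.248 ]
 [ 0.4088 -0.3437  0.1795]
 [ 0.424  -0.1607  0.1784]]
[0.1816 0.137  0.1837 0.141 ]
yaw edges -5.292883936670994
[[ 0.5455 -0.1731  0.249 ]
 [ 0.5271 -0.3538  0.248 ]
 [ 0.4088 -0.3438  0.1795]
 [ 0.424  -0.1607  0.1785]] [0.1816 0.1371 0.1837 0.141 ]
pocket origin [ 0.4685 -0.2571  0.1953]
floor light -0.0022882174583030144 -0.03101453888453641 0.0024014321805069104
floor2 0.03280823575564015 0.03491165580607608 0.0025130790011311105
offcut top corners [[-0.0008  0.0501]
 [-0.0013 -0.0086]
 [-0.0265 -0.0106]
 [-0.0262  0.0495]]
[[193.1829 212.5177]
 [119.3172 202.6673]
 [215.2981 195.2842]]
[[ 0.8926  0.4509 -0.0006]
 [ 0.4509 -0.8926  0.0015]
 [ 0.0001 -0.0016 -1.    ]]
```

View pics/c3.png

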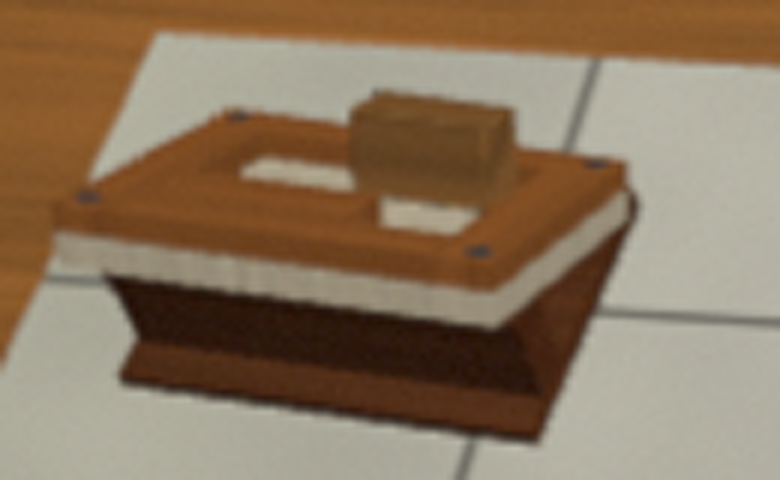

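View pics/c4.png

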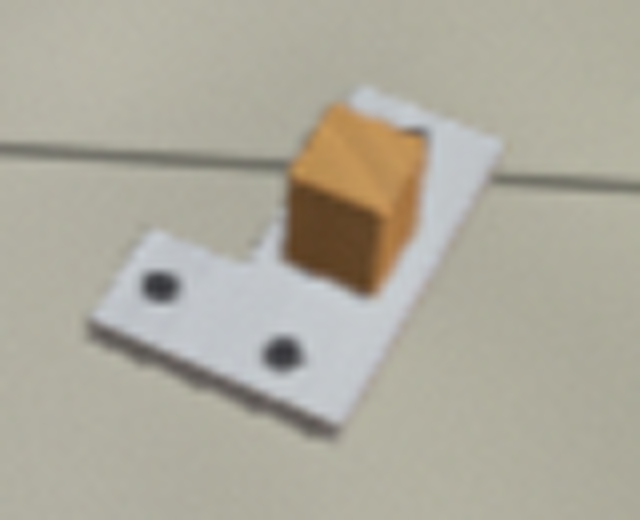

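```bash
cat > m2.py <<'E'
from h import *
np.set_printoptions(precision=4,suppress=True)
k=np.load('pk.npz');o,ex,ey,n=k['o'],k['ex'],k['ey'],k['n']
def pc(pts,z):
    uv=(np.array(pts,float)+.5)/5-.5+[385,205]
    q=onplane_g('top',uv,o+z*n,n)-o;return 1000*np.c_[q@ex,q@ey]
for nm,pts,z in [('lug top x59.5',[(250,216),(320,224)],.012),('lug right y17.5',[(327,235),(319,280)],0),('bar top x27.5',[(330,292),(480,311)],.012),
 ('right y-62.5',[(485,322),(466,400)],0),('low x-27.5',[(380,399),(455,409)],0),('left y62.5',[(234,230),(205,370)],.012),
 ('BRlow x-52',[(140,431),(500,471)],.012),('BRright y-90',[(518,455),(582,215)],.012)]: print(nm,pc(pts,z).ravel())
E
python3 m2.py
```

```text
lug top x59.5 [59.7421 54.9536 59.8253 23.1054]
lug right y17.5 [50.3794 15.0112 27.8125 13.7949]
bar top x27.5 [ 27.3704  11.4469  26.6594 -57.636 ]
right y-62.5 [ 16.6013 -65.9481 -23.8985 -66.793 ]
low x-27.5 [-28.561  -27.2816 -29.1716 -62.8581]
left y62.5 [ 52.0967  60.6769 -18.8085  59.7551]
BRlow x-52 [-53.9402  83.4971 -52.7318 -86.1889]
BRright y-90 [-43.3978 -92.3624  78.6957 -91.0252]
```

```bash
cat > go.py <<'E'
import sys
from h import *
# usage: x y z jawangle(world deg of tool y)
def go(x,y,z,a=None,cur=None):
    s=robot.read_state();M=R.from_rotvec(s['orientation']).as_matrix()
    d=M.T@(np.array([x,y,z])-s['tool_pos']);ca=np.degrees(np.arctan2(M[1,1],M[0,1]))
    t=0 if a is None else -((a-ca+180)%360-180)
    print('t %.1f'%s['t'],'pos',s['tool_pos'].round(4),'ang %.2f'%ca,'| tx %.4f ty %.4f tz %.4f turn %.4f'%(*(d/.3),t/180),'q6 %.2f'%s['q'][5],'F',np.round(s['force'],1),'op',round(s['opening'],4))
a=[float(v) for v in sys.argv[1:]]
go(*a)
E
python3 go.py .442 -.2345 .30 -95.3
```

```text
t 0.1 pos [ 0.2704 -0.5351  0.2177] ang -63.20 | tx 0.9624 ty -0.6367 tz -0.2732 turn 0.1784 q6 -0.09 F [ 0.2  0.7 -0.3] op 0.0927
```

drive_tool(steps=[{"jaw": 1, "tx": 0.963, "ty": -0.642, "tz": -0.27, "turn": 0.178}, {"jaw": 1, "tx": 0.963, "ty": -0.642, "tz": -0.27, "turn": 0.178}, {"jaw": 1, "tx": 0.963, "ty": -0.642, "tz": -0.27, "turn": 0.178}, {"jaw": 1, "tx": 0.963, "ty": -0.642, "tz": -0.27, "turn": 0.178}, {"jaw": 1, "tx": 0.963, "ty": -0.642, "tz": -0.27, "turn": 0.178}, {"jaw": 1, "tx": 0.963, "ty": -0.642, "tz": -0.27, "turn": 0.178}, {"jaw": 1, "tx": 0.963, "ty": -0.642, "tz": -0.27, "turn": 0.178}, {"jaw": 1, "tx": 0.963, "ty": -0.642, "tz": -0.27, "turn": 0.178}, {"jaw": 1, "tx": 0.963, "ty": -0.642, "tz": -0.27, "turn": 0.178}, {"jaw": 1, "tx": 0.963, "ty": -0.642, "tz": -0.27, "turn": 0.178}])

```text
t: 1.1
tool_pos: [0.441, -0.234, 0.2989]
orientation: [3.138, -0.144, -0.002]
force: [0.5, 0.0, 1.5]
opening: 0.0929
```

```bash
python3 go.py .442 -.2345 .20 -95.3; python3 - <<'E'
from h import *
p,d=robot.read_camera('scene');cv2.imwrite('pics/s1.png',cv2.resize(p[90:290,40:340],None,fx=2.6,fy=2.6,interpolation=2))
E
```

```text
t 1.1 pos [ 0.441  -0.234   0.2989] ang -95.24 | tx 0.0039 ty 0.0013 tz 0.3296 turn 0.0004 q6 1.07 F [0.5 0.  1.5] op 0.0929
```

View pics/s1.png

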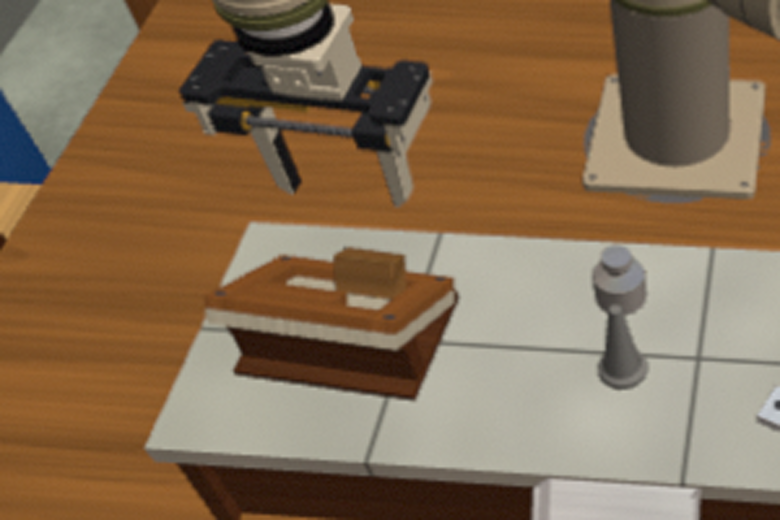

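The open jaws (tips at about (290,190) and (405,200)) stand over the offcut at (370,270). I'm going down slowly and gripping.

drive_tool(steps=[{"jaw": 1, "tz": 0.1}, {"jaw": 1, "tz": 0.2}, {"jaw": 1, "tz": 0.26}, {"jaw": 1, "tz": 0.29}, {"jaw": 1, "tz": 0.31}, {"jaw": 1, "tz": 0.325}, {"jaw": 0.5, "tz": 0.325}, {"jaw": 0.5, "tz": 0.325}, {"jaw": 0.5, "tz": 0.325}, {"jaw": 0.5, "tz": 0.325}, {"jaw": 0.5, "tz": 0.325}, {"jaw": 0.5, "tz": 0.325}], force=15)

```text
schema error: expected keys jaw, tx, ty, tz, turn
```

drive_tool(steps=[{"jaw": 1, "tx": 0, "ty": 0, "tz": 0.1, "turn": 0}, {"jaw": 1, "tx": 0, "ty": 0, "tz": 0.2, "turn": 0}, {"jaw": 1, "tx": 0, "ty": 0, "tz": 0.26, "turn": 0}, {"jaw": 1, "tx": 0, "ty": 0, "tz": 0.29, "turn": 0}, {"jaw": 1, "tx": 0, "ty": 0, "tz": 0.31, "turn": 0}, {"jaw": 1, "tx": 0, "ty": 0, "tz": 0.325, "turn": 0}, {"jaw": 1, "tx": 0, "ty": 0, "tz": 0.325, "turn": 0}, {"jaw": 0.5, "tx": 0, "ty": 0, "tz": 0.325, "turn": 0}, {"jaw": 0.5, "tx": 0, "ty": 0, "tz": 0.325, "turn": 0}, {"jaw": 0.5, "tx": 0, "ty": 0, "tz": 0.325, "turn": 0}, {"jaw": 0.5, "tx": 0, "ty": 0, "tz": 0.325, "turn": 0}, {"jaw": 0.5, "tx": 0, "ty": 0, "tz": 0.325, "turn": 0}], force=15)

```text
t: 2.35
tool_pos: [0.4417, -0.2334, 0.2024]
orientation: [3.138, -0.143, 0.001]
force: [0.9, 1.2, 0.9]
opening: 0.0597
```

```bash
python3 go.py .442 -.2345 .20 -95.3; python3 - <<'E'
from h import *
p,d=robot.read_camera('scene');cv2.imwrite('pics/s2.png',cv2.resize(p[90:290,40:340],None,fx=2.6,fy=2.6,interpolation=2))
E
```

```text
t 2.4 pos [ 0.4417 -0.2334  0.2024] ang -95.23 | tx 0.0013 ty 0.0035 tz 0.0080 turn 0.0004 q6 1.07 F [0.9 1.2 0.9] op 0.0597
```

View pics/s2.png

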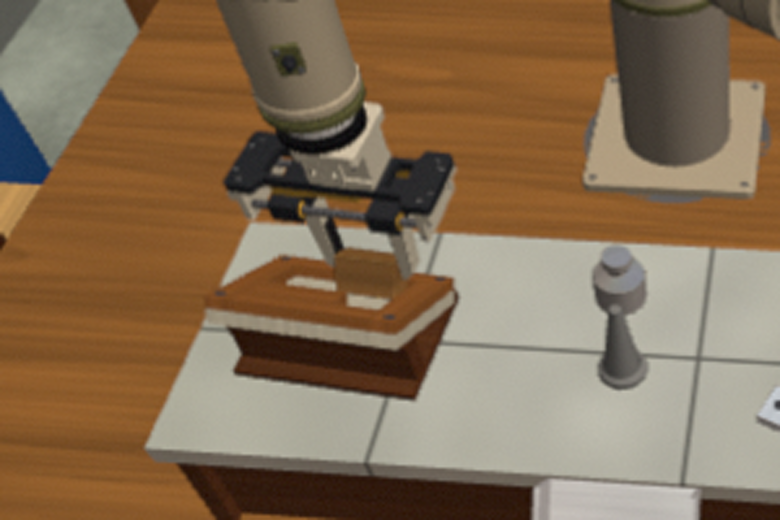

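Opening is 59.7 mm, so the jaws hold the offcut between its ends. Lifting it and measuring the chute.

drive_tool(steps=[{"jaw": 0.5, "tx": 0, "ty": 0, "tz": 0, "turn": 0}, {"jaw": 0.5, "tx": 0, "ty": 0, "tz": -0.05, "turn": 0}, {"jaw": 0.5, "tx": 0, "ty": 0, "tz": -0.15, "turn": 0}, {"jaw": 0.5, "tx": 0, "ty": 0, "tz": -0.3, "turn": 0}, {"jaw": 0.5, "tx": 0, "ty": 0, "tz": -0.45, "turn": 0}, {"jaw": 0.5, "tx": 0, "ty": 0, "tz": -0.45, "turn": 0}], force=25)

```text
t: 3.0
tool_pos: [0.4436, -0.2347, 0.346]
orientation: [3.132, -0.143, 0.016]
force: [0.1, 0.5, 0.6]
opening: 0.0601
```

```bash
python3 - <<'E'
from h import *
np.set_printoptions(precision=4,suppress=True)
P=cloud('top',np.load('top0.npy'))
for v in range(165,212,3): print(v,P[v,330])
print('row at 195, z'); print(P[195,290:372:3])
print('box',onplane('top',[(288,114),(375,115),(376,200),(286,199)],.075))
i=cv2.imread('pics/top0.png')[100:215,275:390];cv2.imwrite('pics/c5.png',cv2.resize(i,None,fx=5,fy=5,interpolation=2))
s=robot.read_state();print(s['tool_pos'],s['opening'],s['force'])
p,d=robot.read_camera('scene');cv2.imwrite('pics/s3.png',p)
E
```

```text
165 [0.7772 0.0199 0.0123]
168 [0.7682 0.0198 0.0133]
171 [0.7598 0.0196 0.0126]
174 [0.7528 0.0192 0.0071]
177 [0.7428 0.0193 0.0115]
180 [0.7348 0.019  0.0096]
183 [0.7269 0.0188 0.007 ]
186 [0.6962 0.0237 0.0891]
189 [0.6862 0.024  0.0963]
192 [0.6748 0.0247 0.1095]
195 [0.6653 0.025  0.1162]
198 [0.656  0.0253 0.1223]
201 [0.6468 0.0255 0.1283]
204 [0.6354 0.0264 0.1441]
207 [0.6259 0.0268 0.1524]
210 [0.6199 0.0262 0.1454]
row at 195, z
[[ 0.6722  0.1278  0.0771]
 [ 0.6729  0.12    0.0747]
 [ 0.6741  0.1121  0.0708]
 [ 0.6894  0.1044  0.0102]
 [ 0.6506  0.0965  0.1677]
 [ 0.6641  0.0887  0.1139]
 [ 0.6641  0.0811  0.1146]
 [ 0.6644  0.0734  0.1145]
 [ 0.6644  0.0658  0.1153]
 [ 0.6654  0.058   0.1121]
 [ 0.6645  0.0505  0.1166]
 [ 0.6654  0.0428  0.1139]
 [ 0.6649  0.0352  0.1166]
 [ 0.6663  0.0273  0.1118]
 [ 0.6661  0.0197  0.1133]
 [ 0.6664  0.012   0.1131]
 [ 0.6664  0.0044  0.1137]
 [ 0.6663 -0.0032  0.115 ]
 [ 0.6673 -0.0111  0.1118]
 [ 0.6676 -0.0189  0.1116]
 [ 0.6676 -0.0264  0.1126]
 [ 0.6682 -0.0343  0.111 ]
 [ 0.6574 -0.0369  0.1548]
 [ 0.6938 -0.0622  0.0105]
 [ 0.6946 -0.0708  0.0084]
 [ 0.6959 -0.0798  0.0041]
 [ 0.6943 -0.0872  0.0112]
 [ 0.6819 -0.088   0.0615]]
box [[ 0.8963  0.1394  0.075 ]
 [ 0.9007 -0.0959  0.075 ]
 [ 0.6653 -0.0992  0.075 ]
 [ 0.6616  0.1381  0.075 ]]
[ 0.4436 -0.2347  0.346 ] 0.060050145271206716 [0.1289 0.5228 0.6091]
```

View pics/c5.png

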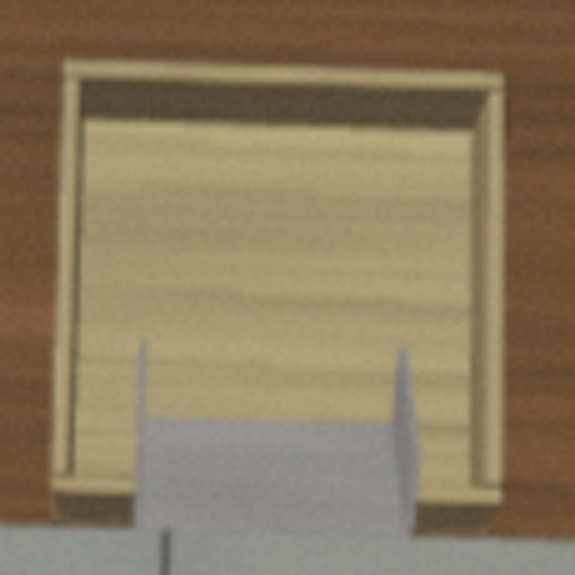

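View pics/s3.png

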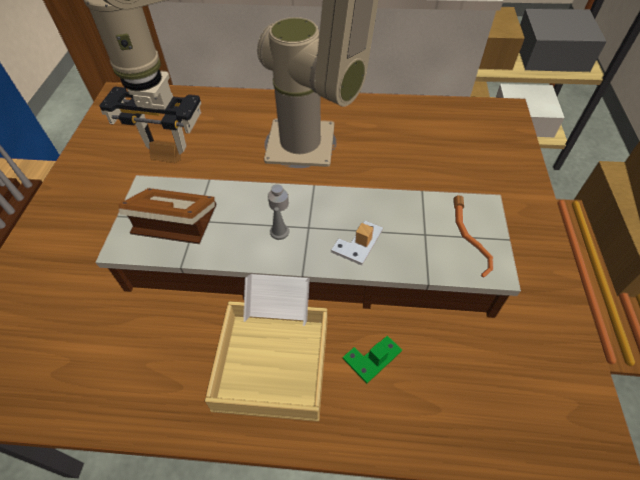

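```bash
python3 go.py .675 .027 .335 -91.5
```

```text
t 3.0 pos [ 0.443  -0.2343  0.3423] ang -95.24 | tx 0.6906 ty -0.9379 tz 0.0255 turn -0.0208 q6 1.07 F [-0.1  0.4 -1.3] op 0.06
```

drive_tool(steps=[{"jaw": 0.5, "tx": 0.69, "ty": -0.938, "tz": 0.01, "turn": -0.02}, {"jaw": 0.5, "tx": 0.69, "ty": -0.938, "tz": 0.01, "turn": -0.02}, {"jaw": 0.5, "tx": 0.69, "ty": -0.938, "tz": 0.01, "turn": -0.02}, {"jaw": 0.5, "tx": 0.69, "ty": -0.938, "tz": 0.01, "turn": -0.02}, {"jaw": 0.5, "tx": 0.69, "ty": -0.938, "tz": 0.01, "turn": -0.02}, {"jaw": 0.5, "tx": 0.69, "ty": -0.938, "tz": 0.01, "turn": -0.02}, {"jaw": 0.5, "tx": 0.69, "ty": -0.938, "tz": 0.01, "turn": -0.02}, {"jaw": 0.5, "tx": 0.69, "ty": -0.938, "tz": 0.01, "turn": -0.02}, {"jaw": 0.5, "tx": 0.69, "ty": -0.938, "tz": 0.01, "turn": -0.02}, {"jaw": 0.5, "tx": 0.69, "ty": -0.938, "tz": 0.01, "turn": -0.02}, {"jaw": 0.5, "tx": 0.69, "ty": -0.938, "tz": 0.01, "turn": -0.02}])

```text
t: 4.15
tool_pos: [0.6729, 0.0267, 0.3349]
orientation: [3.141, -0.047, 0.001]
force: [-0.0, 0.4, -1.0]
opening: 0.06
```

```bash
python3 go.py .675 .027 .185 -91.5
```

```text
t 4.2 pos [0.6729 0.0267 0.3349] ang -91.72 | tx 0.0066 ty -0.0012 tz 0.4998 turn -0.0012 q6 1.56 F [-0.   0.4 -1. ] op 0.06
```

drive_tool(steps=[{"jaw": 0.5, "tx": 0, "ty": 0, "tz": 0.2, "turn": 0}, {"jaw": 0.5, "tx": 0, "ty": 0, "tz": 0.35, "turn": 0}, {"jaw": 0.5, "tx": 0, "ty": 0, "tz": 0.45, "turn": 0}, {"jaw": 0.5, "tx": 0, "ty": 0, "tz": 0.5, "turn": 0}, {"jaw": 0.5, "tx": 0, "ty": 0, "tz": 0.5, "turn": 0}, {"jaw": 0.8, "tx": 0, "ty": 0, "tz": 0.5, "turn": 0}, {"jaw": 0.8, "tx": 0, "ty": 0, "tz": 0.5, "turn": 0}, {"jaw": 0.8, "tx": 0, "ty": 0, "tz": 0.5, "turn": 0}, {"jaw": 0.8, "tx": 0, "ty": 0, "tz": 0.5, "turn": 0}])

```text
t: 5.05
tool_pos: [0.6743, 0.028, 0.186]
orientation: [3.141, -0.045, 0.004]
force: [-0.5, 0.0, 0.2]
opening: 0.0742
```

drive_tool(steps=[{"jaw": 0.8, "tx": 0, "ty": 0, "tz": -0.1, "turn": 0}, {"jaw": 0.8, "tx": 0, "ty": 0, "tz": -0.3, "turn": 0}, {"jaw": 0.8, "tx": 0, "ty": 0, "tz": -0.45, "turn": 0}, {"jaw": 0.8, "tx": 0, "ty": 0, "tz": -0.45, "turn": 0}, {"jaw": 0.8, "tx": 0, "ty": 0, "tz": -0.45, "turn": 0}, {"jaw": 0.8, "tx": 0, "ty": 0, "tz": -0.45, "turn": 0}])

```text
t: 5.65
tool_pos: [0.6732, 0.028, 0.318]
orientation: [-3.141, 0.045, 0.002]
force: [0.2, 0.8, -0.7]
opening: 0.0741
```

```bash
python3 - <<'E'
from h import *
for n in('scene','top'):
    p,d=robot.read_camera(n);cv2.imwrite(f'pics/{n}4.png',p);np.save(f'{n}4.npy',d)
E
python3 go.py .5247 .217 .30 -23.7
```

```text
t 5.8 pos [0.6726 0.028  0.3165] ang -91.64 | tx -0.5105 ty -0.6157 tz 0.0571 turn -0.3774 q6 1.56 F [ 0.4  0.8 -0.5] op 0.0747
```

View pics/scene4.png

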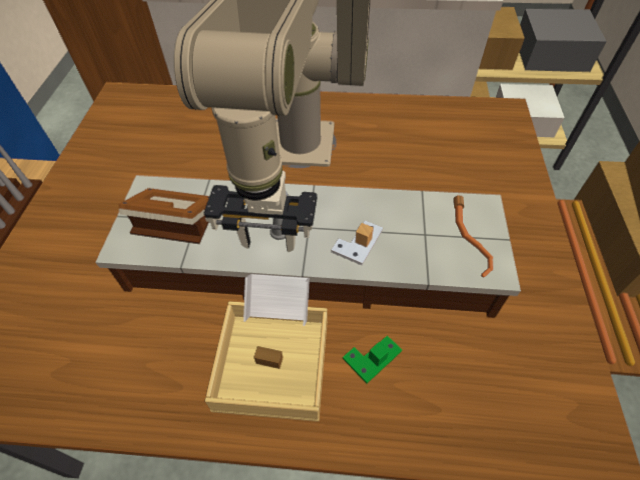

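View pics/top4.png

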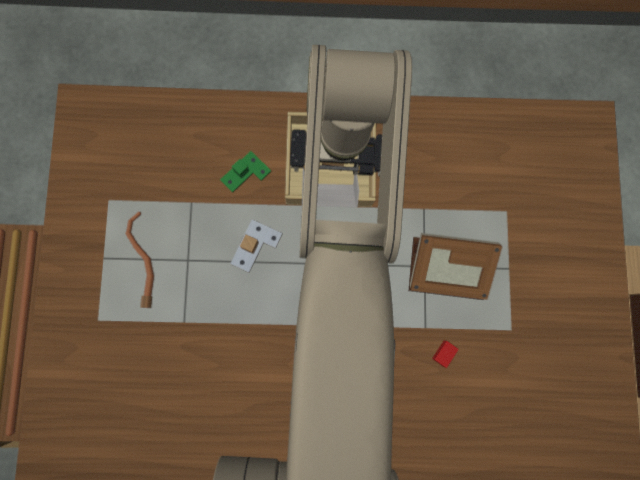

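The offcut lies in the box at (268,357) in the scene view, and the pocket is clear. I'll measure the plate and pocket more finely from masks.

```bash
cat > m3.py <<'E'
from h import *
from m1 import fit
np.set_printoptions(precision=4,suppress=True)
img=cv2.imread('pics/top4.png')
k=np.load('pk.npz');o,ex,ey,n=k['o'],k['ex'],k['ey'],k['n']
c=cv2.resize(img[205:320,385:520],None,fx=8,fy=8,interpolation=cv2.INTER_CUBIC)
hsv=cv2.cvtColor(c,cv2.COLOR_BGR2HSV);sat=hsv[...,1]
# pocket floor: low saturation comp. inside board
m=((sat<70)).astype(np.uint8);N,l,st,ce=cv2.connectedComponentsWithStats(m)
for i in range(1,N):
    if 3000<st[i,4]<60000 : print(i,st[i],ce[i])
i=l[int((275-205)*8),int((465-385)*8)];print('floor label',i)
cs,_=cv2.findContours((l==i).astype(np.uint8),cv2.RETR_EXTERNAL,cv2.CHAIN_APPROX_NONE);ct=max(cs,key=cv2.contourArea)
ap=cv2.approxPolyDP(ct,12,True)[:,0];print(ap.tolist())
uv=(ct[:,0]+.5)/8-.5+[385,205]
def loc(z):
    q=onplane_g('top',uv,o+z*n,n)-o;return 1000*q@ex,1000*q@ey
x0,y0=loc(0);x1,y1=loc(.012)
def rep(nm,a,b,sel): 
    p=np.polyfit(b[sel],a[sel],1);print(nm,'med %.2f slope %.2fdeg n%d'%(np.median(a[sel]),np.degrees(p[0]),sel.sum()))
rep('lugtop 59.5',x1,y1,(x1>52)&(y1>22)&(y1<52))
rep('bartop 27.5',x1,y1,(x1>20)&(x1<35)&(y1<5)&(y1>-55))
rep('low(z0) -27.5',x0,y0,(x0<-22)&(y0>-55)&(y0<50))
rep('left(z12) 62.5',y1,x1,(y1>52)&(x1>-15)&(x1<50))
rep('right(z0) -62.5',y0,x0,(y0<-55)&(x0>-20)&(x0<15))
rep('lugright(z0) 17.5',y0,x0,(abs(y0-16)<8)&(x0>35)&(x0<50))
vis=c.copy();cv2.drawContours(vis,[ct],-1,(0,255,0),1);cv2.imwrite('pics/p1.png',cv2.resize(vis,(800,681)))
# plate
c=cv2.resize(img[210:280,222:292],None,fx=8,fy=8,interpolation=cv2.INTER_CUBIC)
b=c.astype(int);d=b[...,0]-b[...,2];print('plate bgr',c[(260-210)*8,(245-222)*8],'tile',c[20,40])
m=((d>8)).astype(np.uint8);m=cv2.morphologyEx(m,cv2.MORPH_OPEN,np.ones((7,7)))
lo=cv2.inRange(cv2.cvtColor(c,cv2.COLOR_BGR2HSV),(5,90,60),(25,255,255))
cs,_=cv2.findContours(m,cv2.RETR_EXTERNAL,cv2.CHAIN_APPROX_NONE);ct=max(cs,key=cv2.contourArea)
vis=c.copy();cv2.drawContours(vis,[ct],-1,(0,255,0),1)
cs,_=cv2.findContours(lo,cv2.RETR_EXTERNAL,cv2.CHAIN_APPROX_NONE);cb=max(cs,key=cv2.contourArea);cv2.drawContours(vis,[cb],-1,(0,0,255),1)
cv2.imwrite('pics/p2.png',vis)
uv=(ct[:,0]+.5)/8-.5+[222,210];q=onplane('top',uv,.162)
th=np.radians(-113.65);t=np.array([.5247,.217]);M=np.array([[np.cos(th),-np.sin(th)],[np.sin(th),np.cos(th)]])
p=1000*(q[:,:2]-t)@M;a,bb=p[:,0],p[:,1]
rep('x-25',a,bb,(a<-20)&(abs(bb)<50));rep('y60',bb,a,(bb>50)&(a>-18)&(a<50));rep('x57',a,bb,(a>48)&(bb>26)&(bb<54))
rep('y20',bb,a,(abs(bb-20)<6)&(a>31)&(a<50));rep('x25',a,bb,(abs(a-25)<6)&(bb<12)&(bb>-52));rep('y-60',bb,a,(bb<-52)&(abs(a)<18))
E
python3 m3.py
```

```text
floor label 3
[[381, 350], [328, 606], [739, 650], [776, 503], [518, 466], [521, 364]]
lugtop 59.5 med 59.39 slope 0.83deg n105
bartop 27.5 med 26.89 slope 0.38deg n209
low(z0) -27.5 med -28.89 slope 0.28deg n356
left(z12) 62.5 med 60.46 slope -0.19deg n205
right(z0) -62.5 med -65.37 slope -0.29deg n107
lugright(z0) 17.5 med 14.78 slope 0.18deg n48
plate bgr [172 164 157] tile [139 145 142]
x-25 med -25.17 slope -0.33deg n222
y60 med 57.73 slope 0.12deg n212
x57 med 53.82 slope 0.55deg n89
y20 med 21.31 slope 3.61deg n61
x25 med 22.00 slope -0.37deg n203
y-60 med -58.70 slope 0.02deg n114
```

View pics/p1.png

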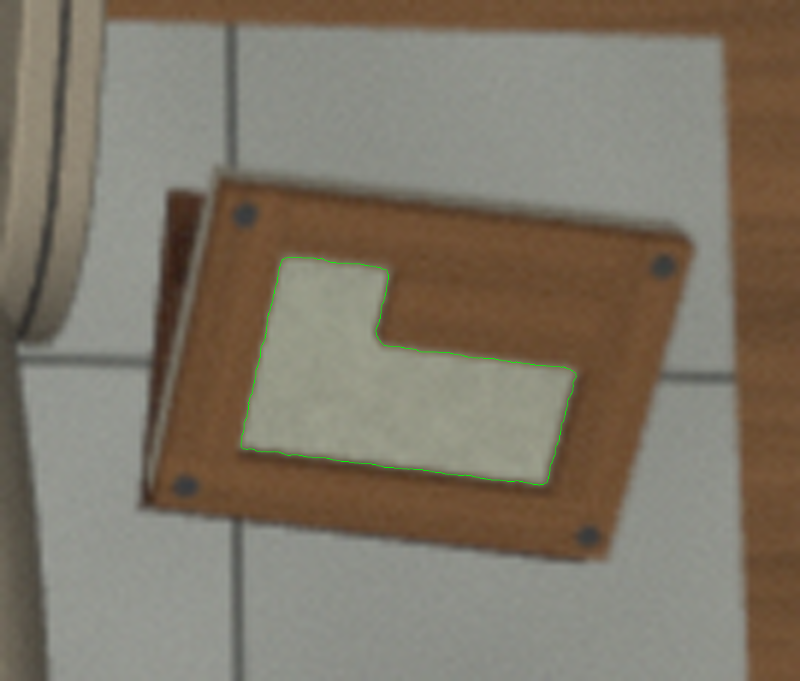

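View pics/p2.png

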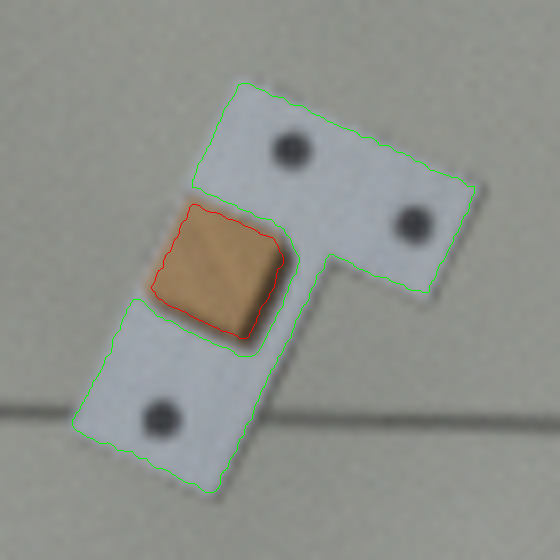

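```bash
python3 go.py .525 .218 .30 -23.4
```

```text
t 5.8 pos [0.6726 0.028  0.3165] ang -91.64 | tx -0.5096 ty -0.6190 tz 0.0571 turn -0.3791 q6 1.56 F [ 0.4  0.8 -0.5] op 0.0747
```

drive_tool(steps=[{"jaw": 0.7, "tx": -0.51, "ty": -0.619, "tz": 0.05, "turn": -0.379}, {"jaw": 0.7, "tx": -0.51, "ty": -0.619, "tz": 0.05, "turn": -0.379}, {"jaw": 0.7, "tx": -0.51, "ty": -0.619, "tz": 0.05, "turn": -0.379}, {"jaw": 0.7, "tx": -0.51, "ty": -0.619, "tz": 0.05, "turn": -0.379}, {"jaw": 0.7, "tx": -0.51, "ty": -0.619, "tz": 0.05, "turn": -0.379}, {"jaw": 0.7, "tx": -0.51, "ty": -0.619, "tz": 0.05, "turn": -0.379}, {"jaw": 0.7, "tx": -0.51, "ty": -0.619, "tz": 0.05, "turn": -0.379}, {"jaw": 0.7, "tx": -0.51, "ty": -0.619, "tz": 0.05, "turn": -0.379}, {"jaw": 0.7, "tx": -0.51, "ty": -0.619, "tz": 0.05, "turn": -0.379}, {"jaw": 0.7, "tx": -0.51, "ty": -0.619, "tz": 0.05, "turn": -0.379}, {"jaw": 0.7, "tx": -0.51, "ty": -0.619, "tz": 0.05, "turn": -0.379}, {"jaw": 0.7, "tx": -0.51, "ty": -0.619, "tz": 0.05, "turn": -0.379}])

```text
t: 6.95
tool_pos: [0.5257, 0.2178, 0.3038]
orientation: [-2.628, -1.721, 0.001]
force: [-0.2, 0.6, 0.1]
opening: 0.0652
```

```bash
python3 go.py .525 .218 .169 -23.4;  python3 - <<'E'
from h import *
p,d=robot.read_camera('scene');cv2.imwrite('pics/s5.png',cv2.resize(p[90:290,240:480],None,fx=3,fy=3,interpolation=2))
E
```

```text
t 7.0 pos [0.5257 0.2178 0.3038] ang -23.55 | tx -0.0002 ty -0.0023 tz 0.4493 turn -0.0008 q6 0.71 F [-0.2  0.6  0.1] op 0.0652
```

View pics/s5.png

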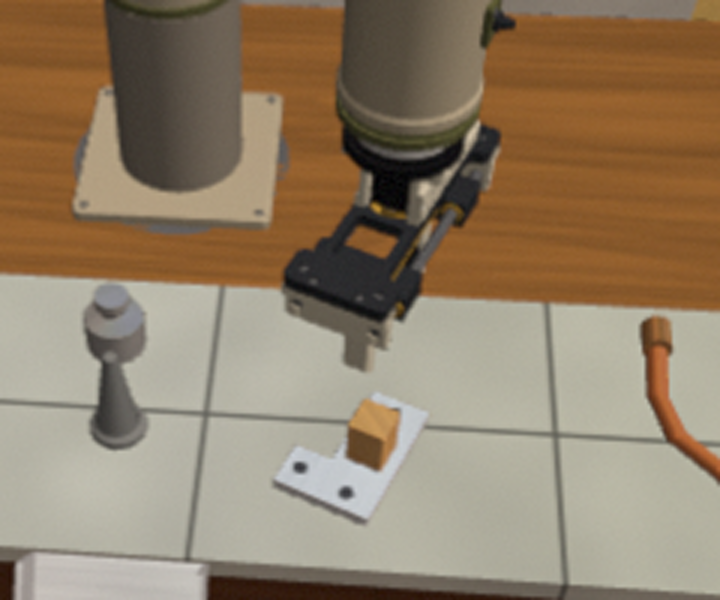

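The gripper hangs over the grip block at (372,432), jaws in line with the plate's long bar. I'm descending and gripping.

drive_tool(steps=[{"jaw": 0.7, "tx": 0, "ty": 0, "tz": 0.15, "turn": 0}, {"jaw": 0.7, "tx": 0, "ty": 0, "tz": 0.28, "turn": 0}, {"jaw": 0.7, "tx": 0, "ty": 0, "tz": 0.36, "turn": 0}, {"jaw": 0.7, "tx": 0, "ty": 0, "tz": 0.41, "turn": 0}, {"jaw": 0.7, "tx": 0, "ty": 0, "tz": 0.435, "turn": 0}, {"jaw": 0.7, "tx": 0, "ty": 0, "tz": 0.445, "turn": 0}, {"jaw": 0.7, "tx": 0, "ty": 0, "tz": 0.445, "turn": 0}, {"jaw": 0.2, "tx": 0, "ty": 0, "tz": 0.445, "turn": 0}, {"jaw": 0.2, "tx": 0, "ty": 0, "tz": 0.445, "turn": 0}, {"jaw": 0.2, "tx": 0, "ty": 0, "tz": 0.445, "turn": 0}, {"jaw": 0.2, "tx": 0, "ty": 0, "tz": 0.445, "turn": 0}, {"jaw": 0.2, "tx": 0, "ty": 0, "tz": 0.445, "turn": 0}], force=25)

```text
t: 8.2
tool_pos: [0.5259, 0.218, 0.1709]
orientation: [2.626, 1.724, 0.001]
force: [-0.2, -0.8, 0.7]
opening: 0.0322
```

```bash
python3 go.py .525 .218 .169 -23.4;  python3 - <<'E'
from h import *
p,d=robot.read_camera('scene');cv2.imwrite('pics/s6.png',cv2.resize(p[150:290,280:440],None,fx=4.5,fy=4.2,interpolation=2))
E
```

```text
t 8.2 pos [0.5259 0.218  0.1709] ang -23.42 | tx -0.0013 ty -0.0027 tz 0.0063 turn -0.0001 q6 0.71 F [-0.2 -0.8  0.7] op 0.0322
```

View pics/s6.png

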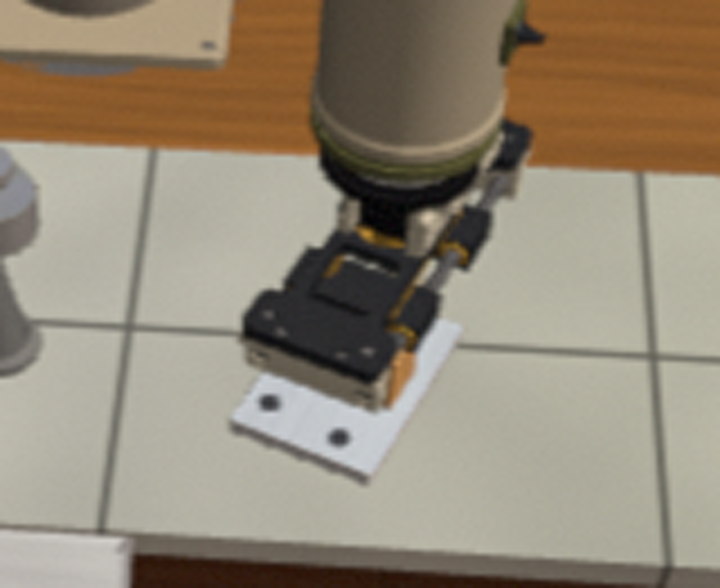

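drive_tool(steps=[{"jaw": 0.2, "tx": 0, "ty": 0, "tz": 0, "turn": 0}, {"jaw": 0.2, "tx": 0, "ty": 0, "tz": -0.05, "turn": 0}, {"jaw": 0.2, "tx": 0, "ty": 0, "tz": -0.15, "turn": 0}, {"jaw": 0.2, "tx": 0, "ty": 0, "tz": -0.3, "turn": 0}, {"jaw": 0.2, "tx": 0, "ty": 0, "tz": -0.45, "turn": 0}, {"jaw": 0.2, "tx": 0, "ty": 0, "tz": -0.6, "turn": 0}, {"jaw": 0.2, "tx": 0, "ty": 0, "tz": -0.65, "turn": 0}, {"jaw": 0.2, "tx": 0, "ty": 0, "tz": -0.65, "turn": 0}], force=30)

```text
t: 9.05
tool_pos: [0.5269, 0.2183, 0.3704]
orientation: [2.624, 1.723, 0.01]
force: [-0.3, 0.0, -3.0]
opening: 0.0318
```

```bash
cat > pk.py <<'E'
from h import *
k=np.load('pk.npz');o=k['o']-.00075*k['ex']-.0025*k['ey'];yaw=np.radians(-5.6)
c,s=np.cos(yaw),np.sin(yaw);S,Cc=.5,np.cos(np.pi/6)
ex=np.array([c*Cc,s*Cc,S]);ey=np.array([-s,c,0]);n=np.array([-c*S,-s*S,Cc]);H=.0395
def tcp(pivot): return pivot-np.array([0,0,.0188])
def flat(x,w,y=0): # plate at 30deg, plate origin at pocket (x,y,w)
    return tcp(o+x*ex+y*ey+(w+H)*n)
def level(C): # level plate, far lug edge bottom at pocket point (C, w12)
    return tcp(o+C*ex+.012*n+np.array([-.057*c,-.057*s,H]))
E
python3 - <<'E'
from pk import *
print(o)
for a in ('level(.067)','flat(.010,.012)','flat(.010,.018)','flat(0,.018)','flat(0,0)'): print(a,eval(a).round(4))
E
python3 go.py .46 -.25 .36 84.4
```

```text
[ 0.46765391 -0.2595474   0.19495423]
level(.067) [ 0.4627 -0.2591  0.2595]
flat(.010,.012) [ 0.4506 -0.2579  0.2258]
flat(.010,.018) [ 0.4477 -0.2576  0.231 ]
flat(0,.018) [ 0.439  -0.2567  0.226 ]
flat(0,0) [ 0.448  -0.2576  0.2104]
t 9.1 pos [0.5269 0.2183 0.3704] ang -23.42 | tx -1.5212 ty 0.4157 tz 0.0299 turn -0.5990 q6 0.71 F [-0.3  0.  -3. ] op 0.0318
```

drive_tool(steps=[{"jaw": 0.2, "tx": -0.76, "ty": 0.21, "tz": 0.03, "turn": -0.3}, {"jaw": 0.2, "tx": -0.76, "ty": 0.21, "tz": 0.03, "turn": -0.3}, {"jaw": 0.2, "tx": -0.76, "ty": 0.21, "tz": 0.03, "turn": -0.3}, {"jaw": 0.2, "tx": -0.76, "ty": 0.21, "tz": 0.03, "turn": -0.3}, {"jaw": 0.2, "tx": -0.76, "ty": 0.21, "tz": 0.03, "turn": -0.3}, {"jaw": 0.2, "tx": -0.76, "ty": 0.21, "tz": 0.03, "turn": -0.3}, {"jaw": 0.2, "tx": -0.76, "ty": 0.21, "tz": 0.03, "turn": -0.3}, {"jaw": 0.2, "tx": -0.76, "ty": 0.21, "tz": 0.03, "turn": -0.3}])

```text
t: 9.85
tool_pos: [0.4921, -0.0168, 0.3548]
orientation: [-1.555, -2.726, 0.002]
force: [0.2, 0.3, -2.4]
opening: 0.0318
```

```bash
python3 go.py .4627 -.2591 .36 84.4
```

```text
t 9.8 pos [ 0.4921 -0.0168  0.3548] ang 30.60 | tx -0.6451 ty -0.4956 tz -0.0175 turn -0.2989 q6 -0.67 F [ 0.2  0.3 -2.4] op 0.0318
```

drive_tool(steps=[{"jaw": 0.2, "tx": -0.645, "ty": -0.496, "tz": 0, "turn": -0.299}, {"jaw": 0.2, "tx": -0.645, "ty": -0.496, "tz": 0, "turn": -0.299}, {"jaw": 0.2, "tx": -0.645, "ty": -0.496, "tz": 0, "turn": -0.299}, {"jaw": 0.2, "tx": -0.645, "ty": -0.496, "tz": 0, "turn": -0.299}, {"jaw": 0.2, "tx": -0.645, "ty": -0.496, "tz": 0, "turn": -0.299}, {"jaw": 0.2, "tx": -0.645, "ty": -0.496, "tz": 0, "turn": -0.299}, {"jaw": 0.2, "tx": -0.645, "ty": -0.496, "tz": 0, "turn": -0.299}, {"jaw": 0.2, "tx": -0.645, "ty": -0.496, "tz": 0, "turn": -0.299}, {"jaw": 0.2, "tx": -0.645, "ty": -0.496, "tz": 0, "turn": -0.299}])

```text
t: 10.75
tool_pos: [0.4633, -0.2579, 0.3558]
orientation: [-0.161, -3.136, -0.001]
force: [0.2, 0.2, -2.6]
opening: 0.0321
```

```bash
python3 go.py .4627 -.2591 .27 84.4; python3 - <<'E'
from h import *
for n in('scene','top'):
    p,d=robot.read_camera(n);cv2.imwrite(f'pics/{n}7.png',p)
    if n=='scene':cv2.imwrite('pics/s7.png',cv2.resize(p[100:260,80:280],None,fx=4,fy=3.75,interpolation=2))
E
```

```text
t 10.8 pos [ 0.4633 -0.2579  0.3558] ang 84.12 | tx 0.0013 ty -0.0044 tz 0.2860 turn -0.0016 q6 -2.07 F [ 0.2  0.2 -2.6] op 0.0321
```

View pics/s7.png

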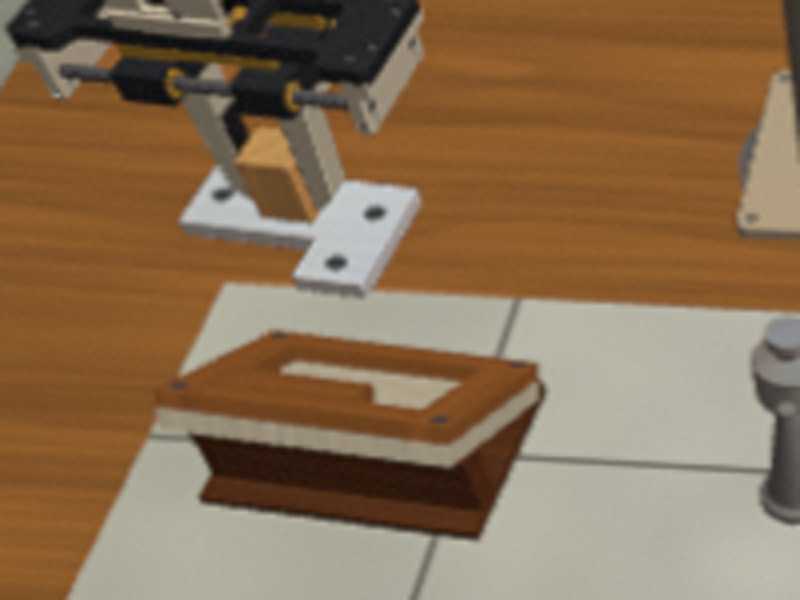

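View pics/top7.png

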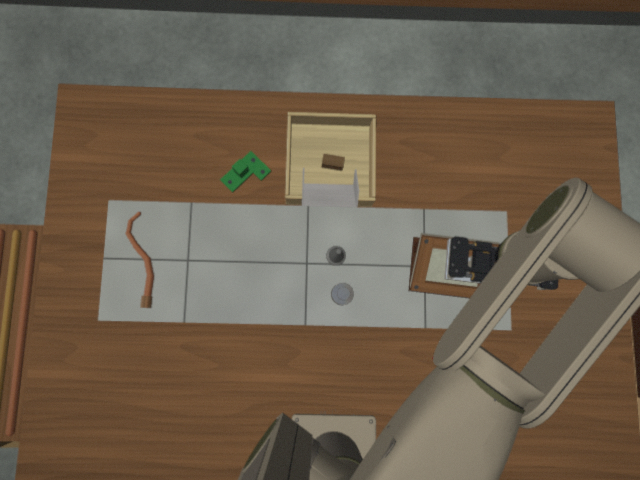

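Seen from behind, the plate hangs level with its lug (340,240) over the pocket's lug (420,395), the right way round. Lowering until the lug is just above the board.

drive_tool(steps=[{"jaw": 0.2, "tx": 0.001, "ty": -0.004, "tz": 0.12, "turn": -0.0016}, {"jaw": 0.2, "tx": 0.001, "ty": -0.004, "tz": 0.2, "turn": -0.0016}, {"jaw": 0.2, "tx": 0.001, "ty": -0.004, "tz": 0.25, "turn": -0.0016}, {"jaw": 0.2, "tx": 0.001, "ty": -0.004, "tz": 0.28, "turn": -0.0016}, {"jaw": 0.2, "tx": 0.001, "ty": -0.004, "tz": 0.3, "turn": -0.0016}, {"jaw": 0.2, "tx": 0.001, "ty": -0.004, "tz": 0.3, "turn": -0.0016}, {"jaw": 0.2, "tx": 0.001, "ty": -0.004, "tz": 0.3, "turn": -0.0016}], force=25)

```text
t: 11.55
tool_pos: [0.4634, -0.26, 0.2678]
orientation: [0.146, 3.137, -0.001]
force: [0.4, -0.3, -1.1]
opening: 0.0319
```

```bash
python3 go.py .4627 -.2591 .2595 84.4;python3 go.py .4506 -.2579 .2258 84.4; python3 - <<'E'
from h import *
for n in('scene',):
    p,d=robot.read_camera(n);cv2.imwrite(f'pics/{n}8.png',p)
    if n=='scene':cv2.imwrite('pics/s8.png',cv2.resize(p[140:250,100:240],None,fx=5.5,fy=5.4,interpolation=2))
E
```

```text
t 11.6 pos [ 0.4634 -0.26    0.2678] ang 84.68 | tx 0.0025 ty 0.0028 tz 0.0276 turn 0.0016 q6 -2.09 F [ 0.4 -0.3 -1.1] op 0.0319
t 11.6 pos [ 0.4634 -0.26    0.2678] ang 84.68 | tx 0.0432 ty 0.0031 tz 0.1399 turn 0.0016 q6 -2.09 F [ 0.4 -0.3 -1.1] op 0.0319
```

View pics/s8.png

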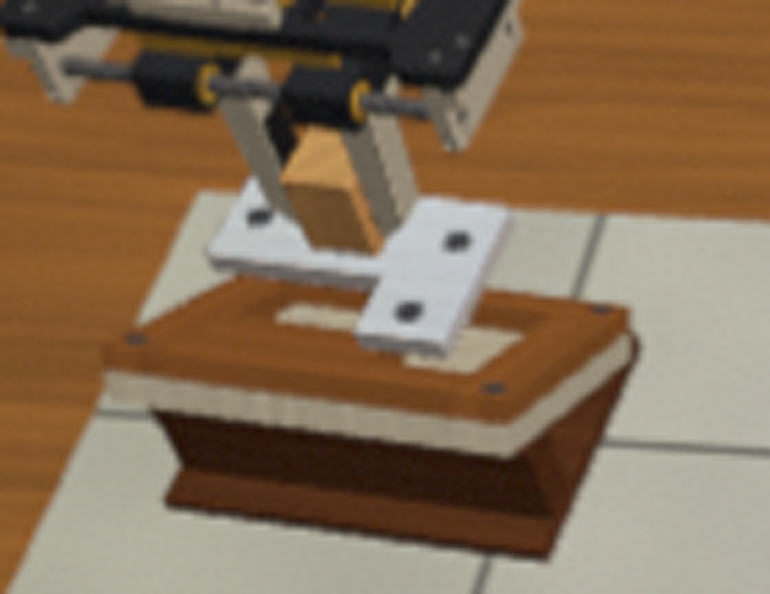

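```bash
python3 - <<'E'
from pk import *
np.set_printoptions(precision=2,suppress=True)
K,D,e,A=cal('scene')
pr=lambda X:cv2.projectPoints(np.array(X),cv2.Rodrigues(A.T)[0],-A.T@e,K,D)[0].reshape(-1,2)
pp=np.array([.4634,-.26,.2678+.0188-H]);a=np.radians(84.68-90)
X=np.array([np.cos(a),np.sin(a),0]);Y=np.array([-np.sin(a),np.cos(a),0])
f=lambda p:(p-[100,140])*[5.5,5.4]
P=pr([pp+.057*X+.02*Y+[0,0,.012],pp+.057*X+.06*Y+[0,0,.012],pp-.025*X+.06*Y+[0,0,.012],pp-.025*X-.06*Y+[0,0,.012],pp+.025*X-.06*Y+[0,0,.012]])
Q=pr([o+.084*ex+.09*ey+.012*n,o+.084*ex-.09*ey+.012*n,o-.052*ex+.09*ey+.012*n,o+.0275*ex+.0175*ey+.012*n,o+.0595*ex+.0625*ey+.012*n,o+.0595*ex+.0175*ey+.012*n])
print(f(P));print(f(Q))
i=cv2.imread('pics/s8.png')
for p in f(P): cv2.circle(i,tuple(np.round(p).astype(int)),4,(0,0,255),1)
for p in f(Q): cv2.circle(i,tuple(np.round(p).astype(int)),4,(255,0,0),1)
cv2.imwrite('pics/s8b.png',i)
E
```

```text
[[350.59 326.57]
 [441.54 338.32]
 [509.21 202.02]
 [249.72 170.18]
 [202.44 249.91]]
[[506.3  391.02]
 [101.42 336.22]
 [629.83 298.24]
 [403.76 328.97]
 [469.2  364.43]
 [369.26 351.01]]
```

View pics/s8b.png

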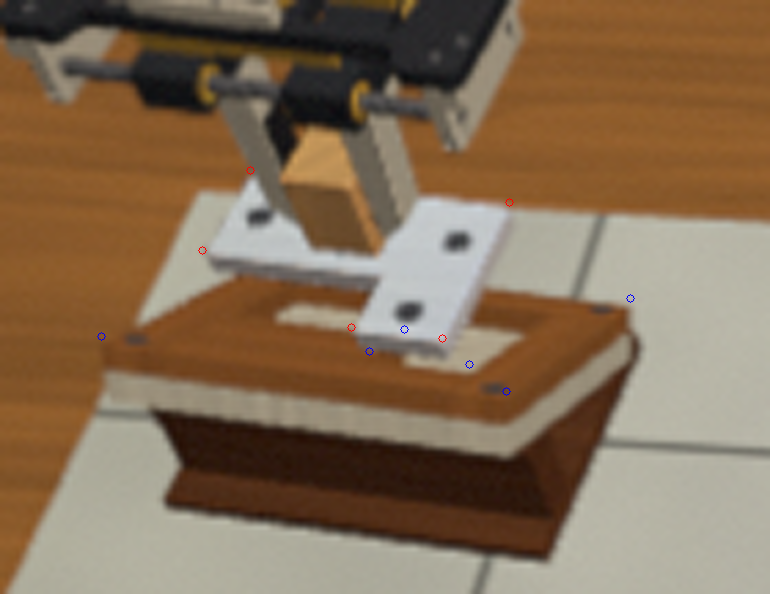

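Plate and board both appear shifted by about the same few pixels from prediction, a bias common to both, so their relative position agrees within about 1 mm. Now I'll tilt the plate in the grip by pressing its lug edge on the board along an arc.

drive_tool(steps=[{"jaw": 0.2, "tx": 0.002, "ty": 0.001, "tz": 0.015, "turn": 0.0015}, {"jaw": 0.2, "tx": 0.002, "ty": 0.001, "tz": 0.028, "turn": 0.0015}, {"jaw": 0.2, "tx": 0.005, "ty": 0.001, "tz": 0.036, "turn": 0.0015}, {"jaw": 0.2, "tx": 0.009, "ty": 0.001, "tz": 0.044, "turn": 0.0015}, {"jaw": 0.2, "tx": 0.013, "ty": 0.001, "tz": 0.052, "turn": 0.0015}, {"jaw": 0.2, "tx": 0.017, "ty": 0.001, "tz": 0.06, "turn": 0.0015}, {"jaw": 0.2, "tx": 0.02, "ty": 0.001, "tz": 0.068, "turn": 0.0015}, {"jaw": 0.2, "tx": 0.023, "ty": 0.001, "tz": 0.076, "turn": 0.0015}], force=20)

```text
t: 12.4
tool_pos: [0.4559, -0.2589, 0.2438]
orientation: [-0.153, -3.138, 0.0]
force: [-3.0, -1.0, 3.4]
opening: 0.0323
```

```bash
python3 go.py .4506 -.2579 .2258 84.4; python3 - <<'E'
from h import *
p,d=robot.read_camera('scene');cv2.imwrite('pics/s9.png',cv2.resize(p[140:250,100:240],None,fx=5.5,fy=5.4,interpolation=2))
E
```

```text
t 12.4 pos [ 0.4559 -0.2589  0.2438] ang 84.41 | tx 0.0179 ty 0.0017 tz 0.0598 turn 0.0001 q6 -2.09 F [-3.  -1.   3.4] op 0.0323
```

View pics/s9.png

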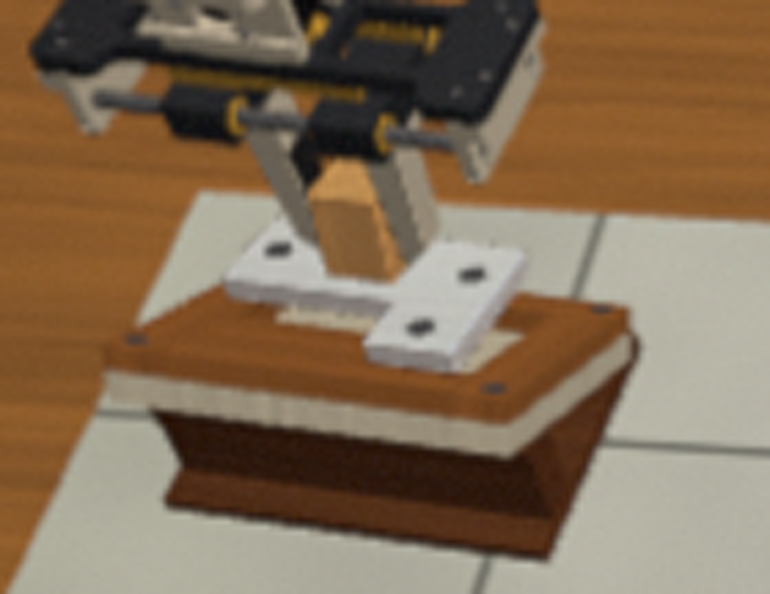

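The plate is tilting with the lug edge resting on the board at (420,365). Continuing to about 30 degrees.

drive_tool(steps=[{"jaw": 0.2, "tx": 0.003, "ty": 0.001, "tz": 0.008, "turn": 0}, {"jaw": 0.2, "tx": 0.006, "ty": 0.001, "tz": 0.016, "turn": 0}, {"jaw": 0.2, "tx": 0.009, "ty": 0.001, "tz": 0.024, "turn": 0}, {"jaw": 0.2, "tx": 0.011, "ty": 0.001, "tz": 0.032, "turn": 0}, {"jaw": 0.2, "tx": 0.013, "ty": 0.001, "tz": 0.04, "turn": 0}, {"jaw": 0.2, "tx": 0.015, "ty": 0.001, "tz": 0.048, "turn": 0}, {"jaw": 0.2, "tx": 0.017, "ty": 0.001, "tz": 0.054, "turn": 0}, {"jaw": 0.2, "tx": 0.018, "ty": 0.001, "tz": 0.06, "turn": 0}])

```text
t: 13.25
tool_pos: [0.4508, -0.2578, 0.2256]
orientation: [0.153, 3.138, 0.001]
force: [-1.6, -1.0, 2.4]
opening: 0.0317
```

```bash
python3 go.py .4506 -.2579 .2258 84.4; python3 - <<'E'
from h import *
p,d=robot.read_camera('scene');cv2.imwrite('pics/scene10.png',p);cv2.imwrite('pics/s10.png',cv2.resize(p[140:250,100:240],None,fx=5.5,fy=5.4,interpolation=2))
E
```

```text
t 13.2 pos [ 0.4508 -0.2578  0.2256] ang 84.43 | tx 0.0005 ty -0.0005 tz -0.0006 turn 0.0002 q6 -2.09 F [-1.6 -1.   2.4] op 0.0317
```

View pics/s10.png

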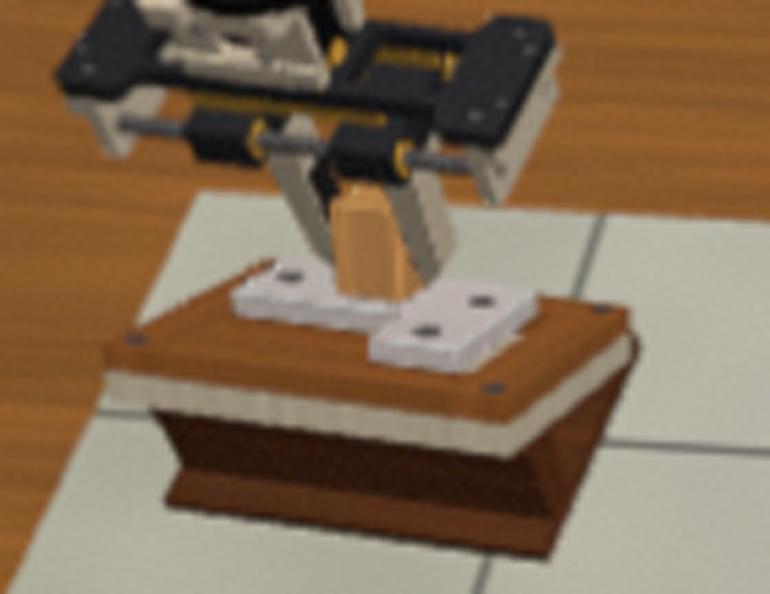

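```bash
python3 - <<'E'
from pk import *
K,D,e,A=cal('scene')
pr=lambda X:cv2.projectPoints(np.array(X),cv2.Rodrigues(A.T)[0],-A.T@e,K,D)[0].reshape(-1,2)
f=lambda p:(p-[110,150])*[8,8]
g=lambda x,y,w:o+x/1000*ex+y/1000*ey+w/1000*n
img=cv2.imread('pics/scene10.png');i=cv2.resize(img[150:220,110:210],None,fx=8,fy=8,interpolation=2)
for p in f(pr([g(67,20,24),g(67,60,24),g(-15,60,24),g(35,-60,24),g(35,20,24)])): cv2.circle(i,tuple(np.round(p+[5,10]).astype(int)),4,(0,0,255),1)
cv2.imwrite('pics/s10b.png',i)
i4=cv2.resize(cv2.imread('pics/scene4.png')[150:250,110:220],None,fx=7,fy=6,interpolation=2)
i4=cv2.resize(cv2.imread('pics/scene7.png')[150:225,110:210],None,fx=8,fy=8,interpolation=2)
for p in f(pr([g(84,90,12),g(84,-90,12),g(-52,90,12),g(59.5,62.5,12),g(59.5,17.5,12),g(27.5,17.5,12),g(27.5,-62.5,12),g(-27.5,62.5,0)])): cv2.circle(i4,tuple(np.round(p+[5,10]).astype(int)),4,(255,0,0),1)
cv2.imwrite('pics/s7b.png',i4)
E
```

```text
(no output)
```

View pics/s10b.png

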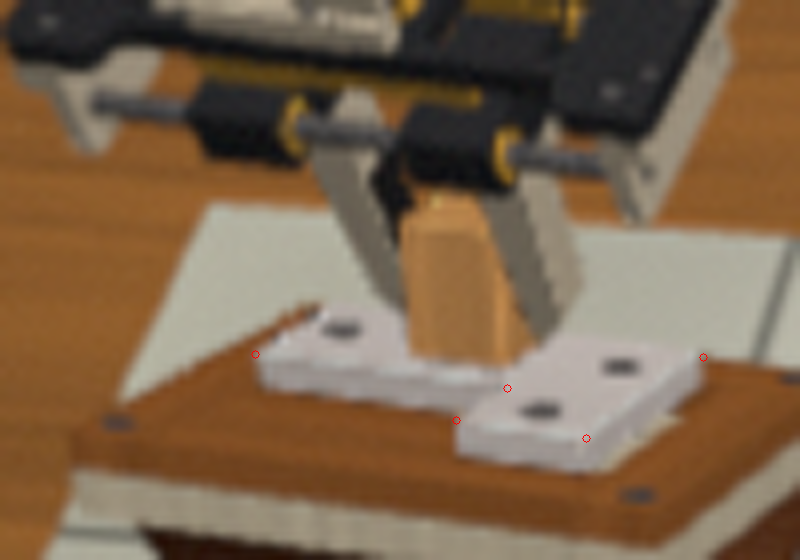

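View pics/s7b.png

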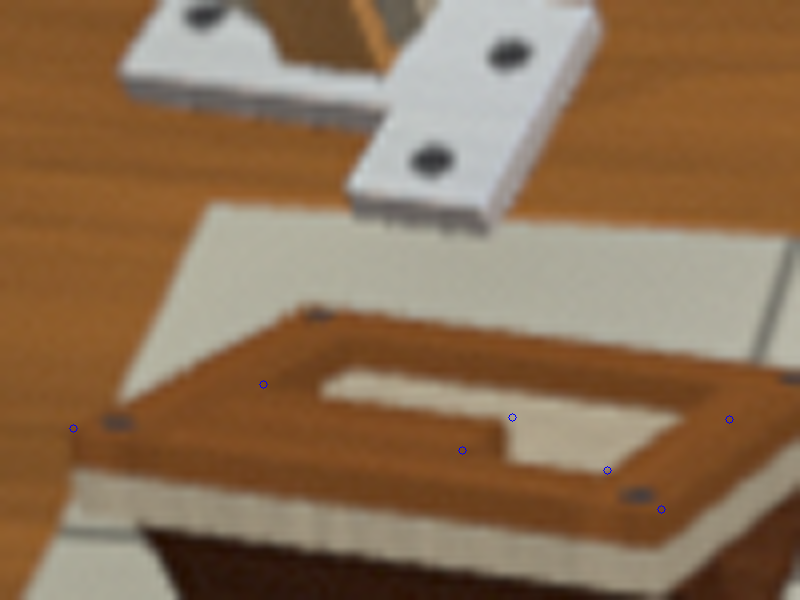

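```bash
python3 - <<'E'
from pk import *
def pr(c,X):
    K,D,e,A=cal(c);return cv2.projectPoints(np.array(X),cv2.Rodrigues(A.T)[0],-A.T@e,K,D)[0].reshape(-1,2)
g=lambda x,y,w:o+x/1000*ex+y/1000*ey+w/1000*n
img=cv2.imread('pics/scene10.png');i=cv2.resize(img[185:215,160:210],None,fx=16,fy=16,interpolation=2)
for p in (pr('scene',[g(67,20,24),g(67,60,24),g(-15,60,24),g(67,60,12),g(67,20,12)])-[160,185]+[5/8,10/8]+.5)*16: cv2.circle(i,tuple(np.round(p).astype(int)),4,(0,0,255),1)
cv2.imwrite('pics/s10c.png',i)
t,d=robot.read_camera('top');cv2.imwrite('pics/top10.png',t)
i=cv2.resize(t[225:305,400:480],None,fx=7,fy=7,interpolation=2)
for p in (pr('top',[g(67,20,24),g(67,60,24),g(-15,60,24),g(-15,-60,24)])-[400,225]+.5)*7: cv2.circle(i,tuple(np.round(p).astype(int)),4,(0,0,255),1)
for p in (pr('top',[g(84,90,12),g(-52,90,12),g(59.5,62.5,12),g(-27.5,62.5,12)])-[400,225]+.5)*7: cv2.circle(i,tuple(np.round(p).astype(int)),4,(255,0,0),1)
cv2.imwrite('pics/t10c.png',i)
E
```

```text
(no output)
```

View pics/s10c.png

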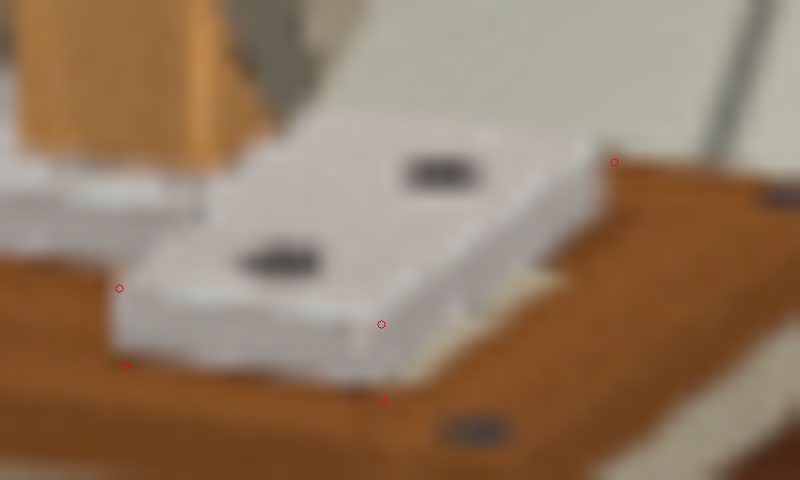

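View pics/t10c.png

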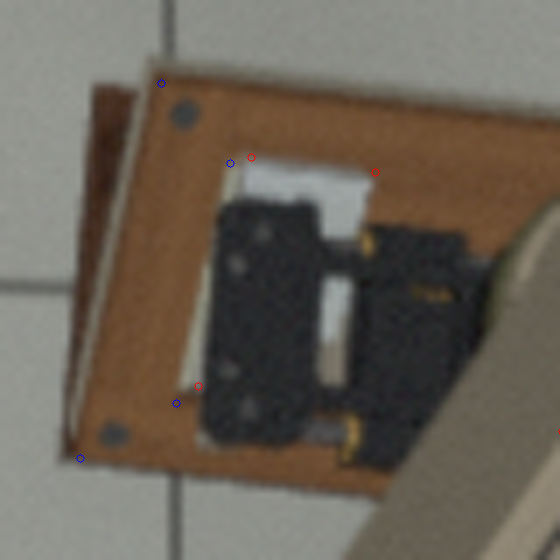

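```bash
python3 - <<'E'
from pk import *
for a in ('flat(.010,.016,-.0005)','flat(.0005,.016,-.0005)','flat(.0005,.008,-.0005)','flat(.0005,0,-.0005)'):
    print(a,eval(a).round(4))
    import subprocess;print(subprocess.run(['python3','go.py',*map(str,eval(a)),'84.4'],capture_output=True,text=True).stdout[60:])
E
```

```text
flat(.010,.016,-.0005) [ 0.4486 -0.2582  0.2292]
y -0.0022 tz -0.0128 turn 0.0002 q6 -2.09 F [-0.6 -1.  -0.1] op 0.0317

flat(.0005,.016,-.0005) [ 0.4404 -0.2574  0.2245]
y -0.0022 tz 0.0031 turn 0.0002 q6 -2.09 F [-0.6 -1.  -0.1] op 0.0317

flat(.0005,.008,-.0005) [ 0.4444 -0.2578  0.2175]
y -0.0023 tz 0.0262 turn 0.0002 q6 -2.09 F [-0.6 -1.  -0.1] op 0.0317

flat(.0005,0,-.0005) [ 0.4484 -0.2582  0.2106]
y -0.0023 tz 0.0493 turn 0.0002 q6 -2.09 F [-0.6 -1.  -0.1] op 0.0317
```

drive_tool(steps=[{"jaw": 0.2, "tx": 0.007, "ty": -0.001, "tz": -0.013, "turn": 0}, {"jaw": 0.2, "tx": 0.007, "ty": -0.002, "tz": -0.013, "turn": 0}, {"jaw": 0.2, "tx": 0.016, "ty": -0.002, "tz": -0.008, "turn": 0}, {"jaw": 0.2, "tx": 0.025, "ty": -0.002, "tz": -0.002, "turn": 0}, {"jaw": 0.2, "tx": 0.034, "ty": -0.002, "tz": 0.003, "turn": 0}, {"jaw": 0.2, "tx": 0.034, "ty": -0.002, "tz": 0.003, "turn": 0}, {"jaw": 0.2, "tx": 0.034, "ty": -0.002, "tz": 0.003, "turn": 0}])

```text
t: 14.05
tool_pos: [0.4404, -0.2575, 0.2248]
orientation: [-0.153, -3.138, -0.0]
force: [-0.4, -0.4, -2.1]
opening: 0.032
```

```bash
python3 go.py .4484 -.2582 .2106 84.4; python3 - <<'E'
from h import *
p,d=robot.read_camera('scene');cv2.imwrite('pics/scene11.png',p);i=cv2.resize(p[150:220,110:210],None,fx=8,fy=8,interpolation=2);cv2.imwrite('pics/s11.png',i)
t,d=robot.read_camera('top');cv2.imwrite('pics/top11.png',t)
cv2.imwrite('pics/t11.png',cv2.resize(t[225:305,400:480],None,fx=7,fy=7,interpolation=2))
E
```

```text
t 14.1 pos [ 0.4404 -0.2575  0.2248] ang 84.41 | tx -0.0269 ty 0.0004 tz 0.0474 turn 0.0001 q6 -2.10 F [-0.4 -0.4 -2.1] op 0.032
```

View pics/s11.png

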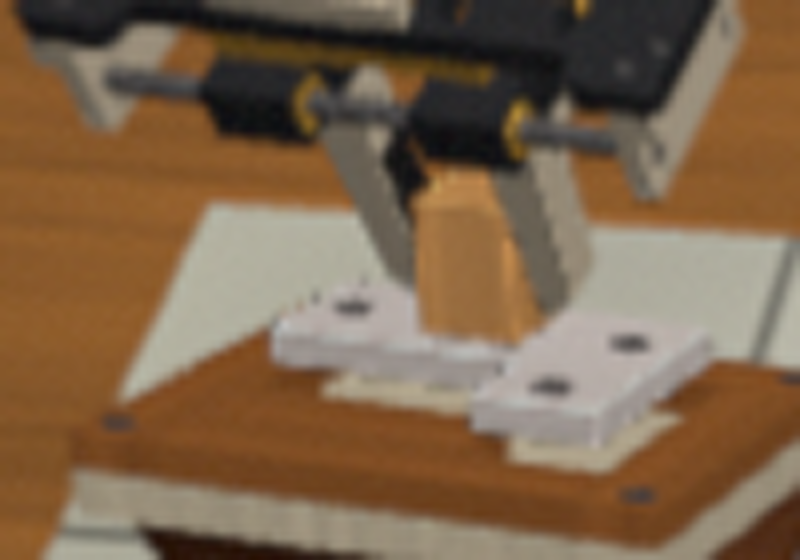

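View pics/t11.png

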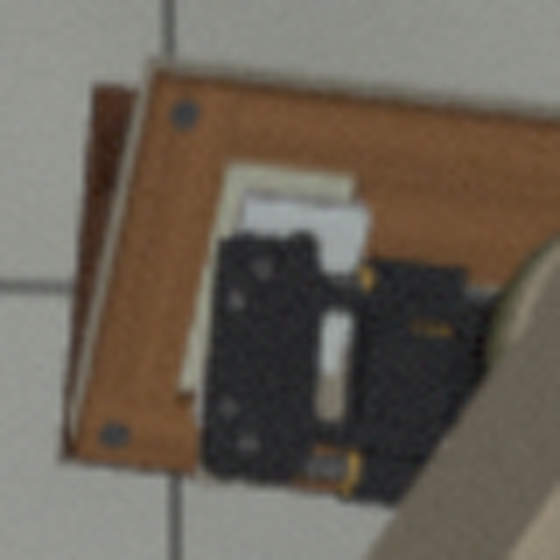

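```bash
python3 - <<'E'
from pk import *
def pr(c,X):
    K,D,e,A=cal(c);return cv2.projectPoints(np.array(X),cv2.Rodrigues(A.T)[0],-A.T@e,K,D)[0].reshape(-1,2)
g=lambda x,y,w:o+x/1000*ex+y/1000*ey+w/1000*n
t=cv2.imread('pics/top11.png');S=14
i=cv2.resize(t[240:280,415:465],None,fx=S,fy=S,interpolation=2)
def dot(X,col,c='top',off=(415,240)):
    for p in (pr(c,X)-off+.5)*S: print(p.round(0)); cv2.circle(i,tuple(np.round(p).astype(int)),4,col,1)
dot([g(57.5,19.5,28),g(57.5,59.5,28),g(57.5,59.5,16)],(0,0,255));dot([g(59.5,62.5,12),g(59.5,17.5,12)],(255,0,0))
cv2.imwrite('pics/t11c.png',i)
E
```

```text
[536. 198.]
[287. 168.]
[272. 139.]
[251. 116.]
[527. 150.]
```

View pics/t11c.png

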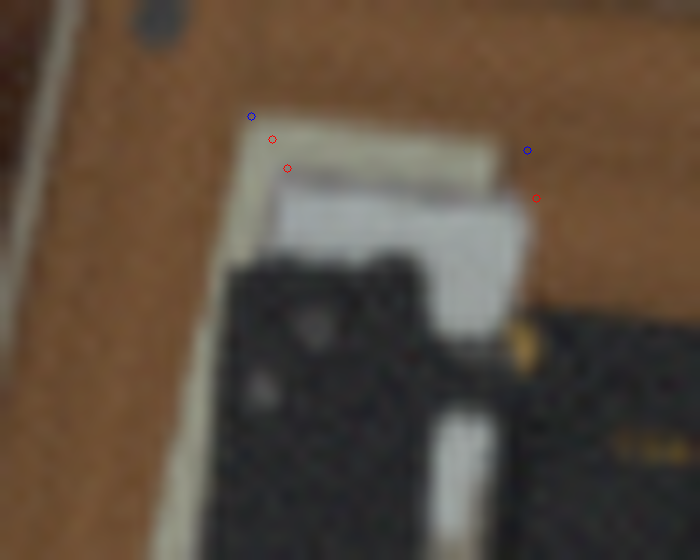

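```bash
python3 - <<'E'
from pk import *
import subprocess
for a in ('flat(.002,.016,-.0015)','flat(.002,.008,-.0015)','flat(.002,0,-.0015)'):
    print(a,eval(a).round(4)); s=subprocess.run(['python3','go.py',*map(str,eval(a)),'84.4'],capture_output=True,text=True).stdout;print(s[s.find('|'):])
E
```

```text
flat(.002,.016,-.0015) [ 0.4416 -0.2585  0.2252]
| tx -0.0038 ty -0.0026 tz -0.0006 turn 0.0001 q6 -2.10 F [-0.3  0.6 -2.1] op 0.0318

flat(.002,.008,-.0015) [ 0.4456 -0.2589  0.2183]
| tx -0.0171 ty -0.0026 tz 0.0225 turn 0.0001 q6 -2.10 F [-0.3  0.6 -2.1] op 0.0318

flat(.002,0,-.0015) [ 0.4496 -0.2593  0.2114]
| tx -0.0304 ty -0.0026 tz 0.0456 turn 0.0001 q6 -2.10 F [-0.3  0.6 -2.1] op 0.0318
```

drive_tool(steps=[{"jaw": 0.2, "tx": -0.004, "ty": -0.0026, "tz": -0.001, "turn": 0}, {"jaw": 0.2, "tx": -0.004, "ty": -0.0026, "tz": -0.001, "turn": 0}, {"jaw": 0.2, "tx": -0.008, "ty": -0.0026, "tz": 0.007, "turn": 0}, {"jaw": 0.2, "tx": -0.013, "ty": -0.0026, "tz": 0.015, "turn": 0}, {"jaw": 0.2, "tx": -0.017, "ty": -0.0026, "tz": 0.022, "turn": 0}, {"jaw": 0.2, "tx": -0.02, "ty": -0.0026, "tz": 0.028, "turn": 0}, {"jaw": 0.2, "tx": -0.02, "ty": -0.0026, "tz": 0.028, "turn": 0}])

```text
t: 14.85
tool_pos: [0.4463, -0.2588, 0.216]
orientation: [-0.153, -3.137, -0.001]
force: [0.0, -0.7, -2.0]
opening: 0.0318
```

```bash
python3 go.py .4496 -.2593 .2114 84.4; python3 - <<'E'
from h import *
p,d=robot.read_camera('scene');cv2.imwrite('pics/scene12.png',p);i=cv2.resize(p[150:220,110:210],None,fx=8,fy=8,interpolation=2);cv2.imwrite('pics/s12.png',i)
t,d=robot.read_camera('top');cv2.imwrite('pics/top12.png',t)
cv2.imwrite('pics/t12.png',cv2.resize(t[235:295,410:470],None,fx=9,fy=9,interpolation=2))
E
```

```text
t 14.8 pos [ 0.4463 -0.2588  0.216 ] ang 84.42 | tx -0.0111 ty -0.0006 tz 0.0154 turn 0.0001 q6 -2.10 F [ 0.  -0.7 -2. ] op 0.0318
```

View pics/s12.png

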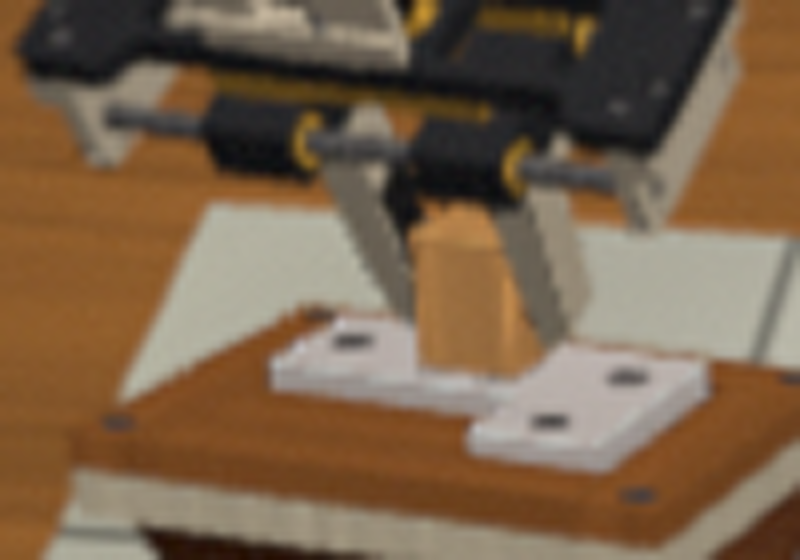

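View pics/t12.png

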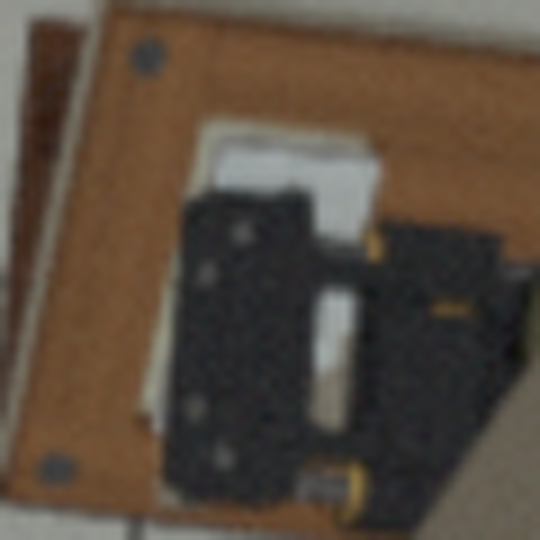

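No contact force yet (only the plate's weight), and the plate is entering the pocket. Continuing to the floor.

drive_tool(steps=[{"jaw": 0.2, "tx": -0.003, "ty": 0, "tz": 0.005, "turn": 0}, {"jaw": 0.2, "tx": -0.006, "ty": 0, "tz": 0.01, "turn": 0}, {"jaw": 0.2, "tx": -0.009, "ty": 0, "tz": 0.014, "turn": 0}, {"jaw": 0.2, "tx": -0.011, "ty": 0, "tz": 0.018, "turn": 0}, {"jaw": 0.2, "tx": -0.011, "ty": 0, "tz": 0.018, "turn": 0}])

```text
t: 15.45
tool_pos: [0.4497, -0.2593, 0.2111]
orientation: [-0.153, -3.138, 0.0]
force: [-0.9, -0.5, -2.9]
opening: 0.0321
```

```bash
python3 go.py .4496 -.2593 .2114 84.4; python3 - <<'E'
from h import *
p,d=robot.read_camera('scene');cv2.imwrite('pics/scene13.png',p);i=cv2.resize(p[150:220,110:210],None,fx=8,fy=8,interpolation=2);cv2.imwrite('pics/s13.png',i)
E
```

```text
t 15.4 pos [ 0.4497 -0.2593  0.2111] ang 84.42 | tx 0.0004 ty -0.0001 tz -0.0010 turn 0.0001 q6 -2.10 F [-0.9 -0.5 -2.9] op 0.0321
```

View pics/s13.png

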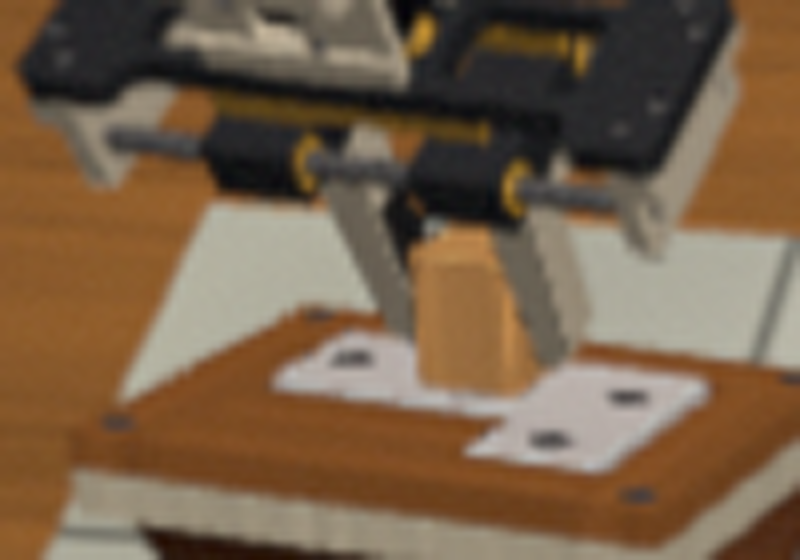

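Almost flush, still no floor contact. A little further, watching the force.

drive_tool(steps=[{"jaw": 0.2, "tx": -0.002, "ty": 0, "tz": 0.003, "turn": 0}, {"jaw": 0.2, "tx": -0.003, "ty": 0, "tz": 0.006, "turn": 0}, {"jaw": 0.2, "tx": -0.005, "ty": 0, "tz": 0.009, "turn": 0}, {"jaw": 0.2, "tx": -0.005, "ty": 0, "tz": 0.009, "turn": 0}])

```text
t: 15.9
tool_pos: [0.4502, -0.2595, 0.2095]
orientation: [-0.153, -3.136, 0.0]
force: [-10.3, 3.0, 8.3]
opening: 0.032
```

Floor contact is felt. Releasing and backing straight up.

drive_tool(steps=[{"jaw": 0.2, "tx": 0, "ty": 0, "tz": 0, "turn": 0}, {"jaw": 0.6, "tx": 0, "ty": 0, "tz": 0, "turn": 0}, {"jaw": 0.6, "tx": 0, "ty": 0, "tz": 0, "turn": 0}, {"jaw": 0.6, "tx": 0, "ty": 0, "tz": 0, "turn": 0}, {"jaw": 0.6, "tx": 0, "ty": 0, "tz": 0, "turn": 0}, {"jaw": 0.6, "tx": 0, "ty": 0, "tz": -0.05, "turn": 0}, {"jaw": 0.6, "tx": 0, "ty": 0, "tz": -0.15, "turn": 0}, {"jaw": 0.6, "tx": 0, "ty": 0, "tz": -0.3, "turn": 0}, {"jaw": 0.6, "tx": 0, "ty": 0, "tz": -0.45, "turn": 0}, {"jaw": 0.6, "tx": 0, "ty": 0, "tz": -0.45, "turn": 0}, {"jaw": 0.6, "tx": 0, "ty": 0, "tz": -0.45, "turn": 0}], force=10)

```text
t: 17.0
tool_pos: [0.4519, -0.2599, 0.3461]
orientation: [0.153, 3.134, -0.004]
force: [-0.4, -0.2, -1.4]
opening: 0.0558
```

```bash
python3 go.py .45 -.0 .35 84.4; python3 - <<'E'
from h import *
p,d=robot.read_camera('scene');cv2.imwrite('pics/scene14.png',p);i=cv2.resize(p[150:220,110:210],None,fx=8,fy=8,interpolation=2);cv2.imwrite('pics/s14.png',i)
E
```

```text
t 17.0 pos [ 0.4519 -0.2599  0.3461] ang 84.42 | tx 0.0905 ty 0.8616 tz -0.0152 turn 0.0001 q6 -2.09 F [-0.4 -0.2 -1.4] op 0.0558
```

View pics/s14.png

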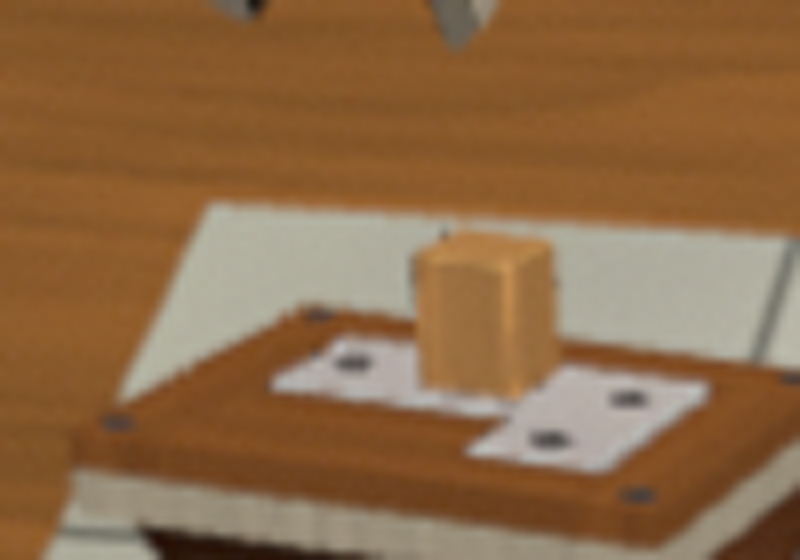

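drive_tool(steps=[{"jaw": 0.6, "tx": 0.5, "ty": -0.6, "tz": -0.05, "turn": 0}, {"jaw": 0.6, "tx": 0.5, "ty": -0.6, "tz": -0.05, "turn": 0}, {"jaw": 0.6, "tx": 0.5, "ty": -0.6, "tz": -0.05, "turn": 0}, {"jaw": 0.6, "tx": 0.5, "ty": -0.6, "tz": -0.05, "turn": 0}, {"jaw": 0.6, "tx": 0.5, "ty": -0.6, "tz": -0.05, "turn": 0}, {"jaw": 0.6, "tx": 0.5, "ty": -0.6, "tz": -0.05, "turn": 0}, {"jaw": 0.6, "tx": 0.5, "ty": -0.6, "tz": -0.05, "turn": 0}])

```text
t: 17.75
tool_pos: [0.2837, -0.4238, 0.3569]
orientation: [-0.156, -3.137, -0.004]
force: [0.5, 0.0, 0.5]
opening: 0.0555
```

```bash
python3 - <<'E'
from pk import *
np.set_printoptions(precision=2,suppress=True)
t,d=robot.read_camera('top');cv2.imwrite('pics/top15.png',t)
s,_=robot.read_camera('scene');cv2.imwrite('pics/scene15.png',s)
cv2.imwrite('pics/t15.png',cv2.resize(t[205:320,385:520],None,fx=5.5,fy=5.2,interpolation=2))
P=cloud('top',d);L=(P-o);q=1000*np.stack([L@ex,L@ey,L@n],-1)
def med(x0,x1,y0,y1):
    m=(q[...,0]>x0)&(q[...,0]<x1)&(q[...,1]>y0)&(q[...,1]<y1)&(q[...,2]<25)&(q[...,2]>-10);return np.median(q[m][:,2]),m.sum()
for nm,b in dict(plate_L=(-20,20,32,56),plate_R=(-20,20,-56,-25),lug=(32,53,24,56),face_low=(-48,-32,-80,80),face_hi=(65,80,-80,80),face_mid=(34,58,-60,5),face_l=(-40,70,68,85),face_r=(-40,70,-85,-68)).items(): print(nm,med(*b))
E
```

```text
plate_L (np.float64(12.04077897689162), np.int64(164))
plate_R (np.float64(12.002361417064616), np.int64(188))
lug (np.float64(11.818552851458994), np.int64(123))
face_low (np.float64(12.223796847855517), np.int64(388))
face_hi (np.float64(11.85757070794658), np.int64(441))
face_mid (np.float64(11.869219031114794), np.int64(279))
face_l (np.float64(11.713421954484822), np.int64(320))
face_r (np.float64(12.060236120676871), np.int64(332))
```

View pics/t15.png

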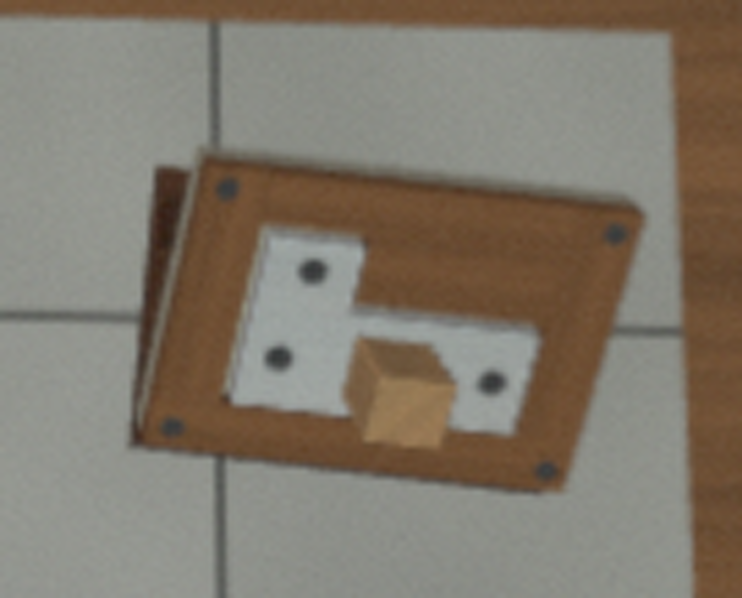

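View pics/scene15.png

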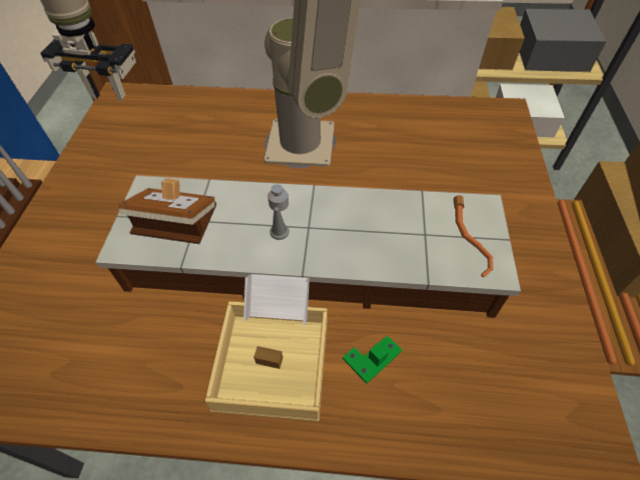

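The plate's top is flush with the board face everywhere (11.8–12.0 mm, face 11.7–12.2 mm). The offcut is in the box at (268,357) and the bystanders stand where they were. Handing in.

```bash
python3 -c "
from plant import robot
print(robot.close_job())"
```

```text
the job is handed in; nothing more can be done
None
```

The job is done and handed in after about 18 s of the 58 s allowed. The offcut is in the catch box, and the plate is seated flat in the pocket and let go.

- **Offcut:** I gripped it by its ends, lifted it out of the pocket and let it go over the upper part of the chute. The last scene picture shows it lying in the catch box.
- **Plate:** I gripped it by its block, turned it about 108° and tilted it to about 30° by pressing its lug edge on the board. I then lowered it square into the pocket until I felt the floor (a change of about 11 N upward and 10 N sideways) and released it.

**Last checks:** after release, with the arm clear, the depth camera put the plate's top at 11.8–12.0 mm above the pocket floor at all three spots measured. The board face reads 11.7–12.2 mm, so the plate is flush and flat. In the last picture the cone, the bocal and the green look-alike stood where they were. I did not measure the positions of the weight and the red look-alike again, but the arm was not moved near them at low height.

**Checks that disagreed:** just before insertion the top picture put the plate 1–2 mm off my model in x and y. I corrected for this before lowering it, and it went in without catching. The scene camera also showed a bias of about 1 pixel, and my estimates from its close-ups disagreed with the top view by a few mm, so I relied on the top view.

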